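# Pry up the sagging gel-casting slab and shim its front foot level

## Robot

A 7-joint arm with a two-finger parallel gripper is mounted at the origin on the work surface. World frame = base frame: x ahead of the robot, y to its left, z up, the work surface at z = 0. Lengths are in m, angles in degrees, forces in N, time in s.
With the tool pointing down it reaches from about 0.4 to 0.875 m from the base axis. Payload 4.4 kg.
Tool frame: the origin (TCP) lies at the very end of the fingers, on their centre line; the grasp point (between the pads) lies 19 mm behind it (manip.tcp_to_grasp is the z of the grasp point in the tool frame, in m); z points along the fingers, x is the direction in which the jaws open and shut, and the axes are right-handed (so a half turn about z gives the same grasp; the last joint's range is limited). The gripper opens to 85 mm and grips with 20 to 120 N. Pads are 22 mm wide; open, the fingers measure 114 mm over their backs; the gripper's body (76 mm by 85 mm) begins 54 mm behind the grasp point. The pads swing forward as they close: fully open they stand 13 mm farther back than shut.
Start: joints at [-78.083, 36.005, 2.206, 86.941, -1.547, 57.084, -1.146], TCP at [0.176, 0.626, 0.231] pointing down, gripper open.
Joint ranges: [-175.42, 175.42], [-21.48, 121.26], [-71.46, 75.88], [10.55, 141.38], [-63.04, 243.04], [13.31, 113.54], [-168.57, 168.57]. Speed limits (degrees/s): [147.25, 147.25, 180, 180, 180, 180, 180].

## Interface

Orientations are given as [roll, pitch, yaw] about the fixed x, y, z axes, in that order (R = Rz(yaw) Ry(pitch) Rx(roll)).
In Python, from station import manip gives the robot as it stands. The module is installed in compiled form; this text tells all that it offers.
- The arm moves only by the tool drive_tool, never from a script. Its argument "motion" is a list that holds one entry, the list of rows, each a list of 7 numbers: the turn, a rotation vector about the tool's x, y, z in degrees, then the shift along the tool's x, y, z in cm, then the opening, from -1 (shut) to 1 (fully open), so that 0 is half open. A call has exactly 5 rows; each row is the pose to reach, as a shift and turn from the pose commanded when the call began, along the tool's axes at that moment; what a row does not reach only later rows make up. A row lasts 1/12 s, in which the tool goes at most 41.7 mm and 7.16 degrees, less where a joint would pass 70% of its speed; a pose out of reach is approached as far as the arm can. A call with a gripper value outside its range is refused whole. The fingers move at their own pace and stop on an object; "newtons" is the grip in N (left out, the last holds). Time passes only in rows, so rows that repeat a pose let the fingers close, or fill a call up. It gives the time, the measured TCP pose, the force and the opening at its end, in the units of the state.
- manip.sense(): the state, without advancing time (a new reading comes with each control period).
- manip.snapshot(name): name is "scene" or "top" or "wrist"; returns a dict with "image" (420x560x3 uint8, blue, green, red), "range_z" (420x560 float32, m along the optical axis (not along the pixel's ray), 0 where there is no reading), "K" (3x3 intrinsics, pixels), "pose" (4x4, takes a point from camera to world coordinates); the wrist camera has in their place "T_tool_cam" (4x4, takes a point from camera to tool coordinates, whose origin is the TCP and whose axes are the tool frame's). Camera axes: x right, y down, z forward; pixel columns grow to the right and rows downward; lengths in m; the calibration is good to about 2 mm. A picture is of the moment at which its call begins: read the wrist's pose just before it.
- manip.close_job(): hands the job in, once; it reports no verdict.
The state is a dict: "time_s": time; "q": joint angles; "qvel": joint speeds; "effort": joint torques, N m; "eef_pos": TCP position; "orientation": TCP orientation; "wrist_force": force on the tool from outside, world axes, zero at the start; "torque": the same for the moment, N m; "width": finger opening in m.
Only numpy, scipy, OpenCV 4.12 (cv2) and the standard library are available. Lean on these libraries where they do the work, as an engineer would, in place of code of your own. Each camera call takes 0.05 s, during which the arm holds its last target.

## Task

Level the gel-casting slab: hold the red-handled pry bar, put its tip under the front edge of the stone slab, lever the edge up over the yellow fulcrum block and park the bar under the blue hook so that it keeps the slab up by itself. Slide the orange shim under the slab's front foot until its shoulder is gently home against the slab's edge, then take the bar out of the hook, let the slab down softly onto the shim and lay the bar flat on the bench, clear of the slab, block and hook. Force nothing and leave the grey spare shim and the other labware alone.

Things in the scene. Friction and masses are not known exactly. Their poses are not given: they have to be found in the camera images.
- fulcrum_top (a point): Middle of the top of the yellow fulcrum block, a fixed round steel ridge (radius 5 mm, 70 mm long along y), 22.6 mm above the bench, on a block 80 mm wide and 30 mm deep. Axes of the whole fixed station: +x level into the slab, +y to the left when looking along +x, z up. The slab's front edge lies 45 mm ahead in +x. Block, hook and slab pivot never move against each other.
- keeper_seat (a point): Blue parking hook, fixed, for the bar's steel shank: point on the underside of its lip where the shank belongs, 35.5 mm above the bench, at x = -90, y = -44 mm from fulcrum_top in the station's axes. The mouth opens to +y; the post's face is 16 mm to -y. Parked, the bar rests on the ridge, about level, its tail swung to -y.
- slab (a joint): Tilt of the slab about its rear pivot in rad: 0 = as found, its front foot on the bench and its front edge sagging 0.0485 rad; grows as the front rises; 0.0485 = level, foot 8 mm above the bench; about 0.07 with the bar parked. The slab weighs about 2.5 to 4 kg, so that lifting its edge takes 10 to 20 N there. The reading is noisy (about 0.01).
- slab_edge (a point): Lower front edge of the grey stone slab (240 mm wide, 200 mm deep, 30 mm thick, gel tray on top), the point lies straight ahead of the fulcrum's middle; 15 mm above the bench as found, 24 mm when level, vertical face towards the block. Frame tilts with the slab, x into the slab.
- slab_foot (a point): Underside centre of the slab's brass front foot (22 mm diameter, 16 mm long), 22 mm behind the front edge and 90 mm to +y of slab_edge.
- bar_grip (a point): Centre of the pry bar's red handle (105 mm long, 18 wide, 24 high). x points along the bar to the tip. The bar's underside is flat all along, 12 mm below this point; it weighs about 0.3 kg, balanced about 57 mm ahead of this point. Steel shank 14 mm wide, 12 high from x = 50 to 173 mm, then a flat toe 6 mm thick, 14 wide to the tip at x = 220 mm, flush with the underside.
- bar_tip (a point): Tip of the pry bar's steel toe, at mid-thickness (3 mm above its underside), 220 mm ahead of the handle's centre; x along the bar.
- shim_grip (a point): Orange 8 mm shim: centre of its upright grip block (24 mm wide along y, 36 mm along x, 40 mm high, standing on the bench; the point is half-way up, 20 mm). x points towards the plate. The plate, 8 mm thick and 36 mm wide, reaches 44 mm ahead of the block's front face (the shoulder). Weighs 0.11 kg.
- shim_shoulder (a point): Orange shim: middle of the shoulder (front face of the block), 20 mm ahead of shim_grip, 4 mm above the shim's underside. Home when the face touches the slab's front edge with the plate under the foot.
- spare_grip (a point): Grey spare shim of the same shape with a 4 mm plate, not to be used; centre of its grip block.
- bar: The pry bar itself; origin on its underside below the handle's centre, x to the tip, z up.
- shim: The orange shim itself; origin on its underside below the shoulder face, x to the plate, z up.
- keeper: The blue hook; origin on the bench 2 mm to +y of keeper_seat, axes of the station. Its lip is 24 mm along x, 45 mm high on top, and ends 20 mm to +y of keeper_seat; its last 5 mm hang 3 mm lower as a nib (underside 32.5 mm up). The shank, 12 mm high, must pass under the nib, go in near the post and rise behind the nib, which then holds it in.
- spare: The grey spare shim.
- rack: Clear tube rack, 60 x 140 x 50 mm, origin underneath.
- reagent: Amber bottle, 60 mm diameter, 130 mm high.
- beaker: Glass beaker, 64 mm diameter, 70 mm high.
- tipbox: Blue tip box, 87 x 122 x 68 mm.
- frame: Red plastic casting frame, 100 x 78 x 12 mm.
- dish: Clear dish, 84 mm diameter, 16 mm high.
- station: The fixed station (block, hook, pivot, slab), origin on the bench 45 mm in +x and 55 mm in +y from fulcrum_top; same axes.
Things that resemble listed ones, but are neither listed nor needed, are in the scene too. Of the things shaped like the shim, the orange one is meant.

How it is judged (in metres and radians):
On the way, in this order (a step that is already met when the one before it is completed fails the run):
1. the slab's front is levered well up by the held bar (value of joint slab above 0.06 rad and contact force between bar and slab above 2 N and contact force between the fingers and bar above 2 N), for 0.1 s.
2. the bar is parked under the hook and let go, and keeps the slab up (value of joint slab above 0.055 rad and contact force between bar and keeper above 0.5 N and contact force between the fingers and bar below 0.1 N), for 0.3 s.
3. the orange shim is slid under the foot, home against the edge, while the bar keeps the slab up (value of joint slab above 0.055 rad and contact force between bar and keeper above 0.5 N and x of shim_shoulder in the frame of slab_edge above -0.005 m and horizontal distance between slab_foot and shim_shoulder below 0.032 m), for 0.1 s.
At the end, for the whole second after the job is handed in: The slab rests on the orange shim, level within about 0.006 rad, the shim's shoulder within 5 mm of the slab's edge and within 32 mm of the foot's centre; the bar lies flat on the bench, touching neither slab, block nor hook, its tip out from under the slab; everything is at rest and released (value of joint slab between 0.0425 and 0.0535 rad and contact force between shim and slab above 3 N and horizontal distance between slab_foot and shim_shoulder below 0.032 m and x of shim_shoulder in the frame of slab_edge above -0.005 m and contact force between bar and slab below 0.1 N and contact force between bar and station below 0.1 N and contact force between bar and keeper below 0.1 N and x of bar_tip in the frame of slab_edge below -0.01 m and height (world z) of bar_grip below 0.017 m and angle between bar's own z axis and vertical below 0.06 rad and linear speed of each of bar, shim below 0.02 m/s).
It fails at once if the slab is dropped (its front falls faster than about 0.1 m/s) or thrown up more than twice the height needed (velocity of joint slab below -0.6 rad/s or value of joint slab above 0.125 rad).
It fails at once if the hook is forced with more than 40 N by the bar (contact force between bar and keeper above 40 N).
It fails at once if the shim is rammed: more than 15 N on the slab while the bar still carries the slab (contact force between shim and slab above 15 N and contact force between bar and keeper above 0.5 N).
It fails at once if the robot pushes the slab itself with more than 10 N (contact force between any of the fingers, the arm and slab above 10 N).
It fails at once if the spare shim or other labware is disturbed (moved more than 30 mm) (distance of any of spare, rack, reagent, beaker, tipbox, frame, dish from where it was at the start of the episode above 0.03 m).
It also fails if it takes over 72 s, if anything falls off the work surface, if the arm or the gripper's body presses on something with over 40 N, if the wrist force passes 120 N, or if a joint passes its speed limit or range.

## Working session

There is one attempt and no reset: what is moved stays moved. The work goes in short steps, Python scripts to look and compute and a tool call to move; the robot and the scene stay as the last step left them, time stands still between calls to the robot, and variables do not carry over. Pictures are saved under pics/ and viewed, and the job is handed in when it is done.

Besides the shell and the picture viewer there is one more tool, called after "Emit:" as a command line: name --argument value ..., lists and objects as JSON in quotes. drive_tool: Moves the arm, as the interface text tells. Its arguments: {"type":"object","properties":{"motion":{"type":"array"},"newtons":{"type":"number"}},"required":["motion"]}

```bash
mkdir -p pics; ls
python3 - <<'E'
from station import manip
import cv2
print(manip.sense())
print(manip.tcp_to_grasp)
for n in ["scene","top","wrist"]:
    s=manip.snapshot(n); cv2.imwrite(f"pics/{n}0.png",s["image"]); print(n,s["K"].tolist(),(s.get("pose") if "pose" in s else s["T_tool_cam"]).round(4).tolist())
E
```

```text
pics
{'time_s': 0.0, 'q': array([-78.08245861,  36.05908101,   2.2015991 ,  86.99581043,
        -1.54915304,  57.08291532,  -1.14607838]), 'qvel': array([-0.05899978, -0.0325925 ,  0.02570773, -0.0013968 ,  0.13406088,
        0.00162977, -0.06591511]), 'effort': array([ 3.21479629e-04, -5.63396287e+01,  1.22603025e+00, -1.93441683e+01,
        1.08651826e-02,  1.03093139e-02, -1.72199270e-05]), 'eef_pos': array([0.17553936, 0.62520539, 0.23038795]), 'orientation': array([-1.79999048e+02,  1.08191427e-01,  7.43118398e+01]), 'wrist_force': array([0.38496499, 0.08276409, 0.15448376]), 'torque': array([-0.00577528,  0.00128275,  0.02645352]), 'width': 0.08563133028773205}
-0.0187
scene [[398.6158679716438, 0.0, 280.7882798747591], [0.0, 398.6158679716438, 209.14058871048715], [0.0, 0.0, 1.0]] [[-0.4301, 0.7657, -0.4782, 1.0941], [0.9027, 0.3595, -0.2363, 0.1905], [-0.0091, -0.5334, -0.8458, 1.0539], [0.0, 0.0, 0.0, 1.0]]
top [[393.6084013330688, 0.0, 277.62354594421635], [0.0, 393.6084013330688, 210.39094184889836], [0.0, 0.0, 1.0]] [[-0.0008, -0.9919, 0.1267, 0.3932], [-0.9997, -0.0024, -0.0257, -0.0647], [0.0258, -0.1267, -0.9916, 1.1342], [0.0, 0.0, 0.0, 1.0]]
wrist [[358.4082163869181, 0.0, 276.0996119048206], [0.0, 358.4082163869181, 211.4079845541317], [0.0, 0.0, 1.0]] [[1.0, -0.0005, 0.0006, 0.0006], [0.0003, 0.953, 0.303, -0.0783], [-0.0007, -0.303, 0.953, -0.1424], [0.0, 0.0, 0.0, 1.0]]
```

View pics/scene0.png

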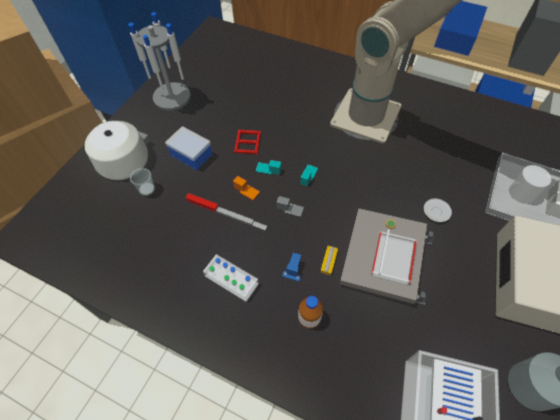

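View pics/top0.png

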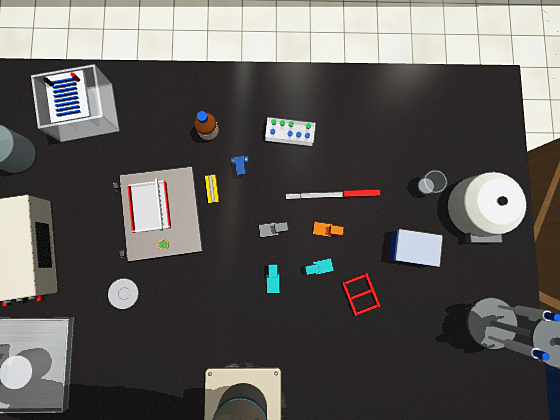

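View pics/wrist0.png

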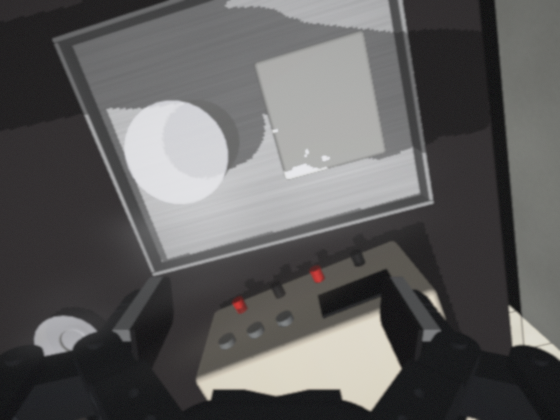

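Run:
```python
from station import manip
import cv2,numpy as np,pickle
S={n:manip.snapshot(n) for n in ["scene","top"]}
pickle.dump(S,open("s0.pkl","wb"))
a=S["top"]["image"][140:320,110:390]; cv2.imwrite("pics/topc.png",cv2.resize(a,None,fx=2.85,fy=2.85,interpolation=cv2.INTER_CUBIC))
a=S["scene"]["image"][120:330,180:450]; cv2.imwrite("pics/scenec.png",cv2.resize(a,None,fx=2.8,fy=2.8,interpolation=cv2.INTER_CUBIC))
```

```text
(no output)
```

View pics/topc.png

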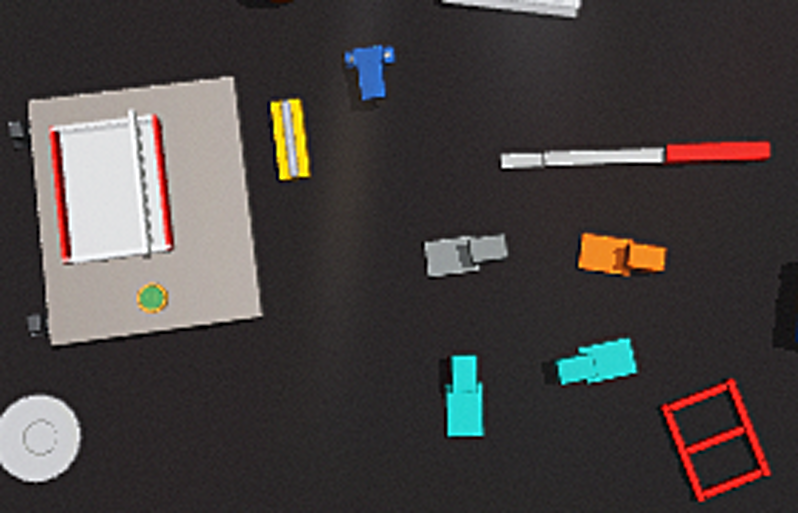

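View pics/scenec.png

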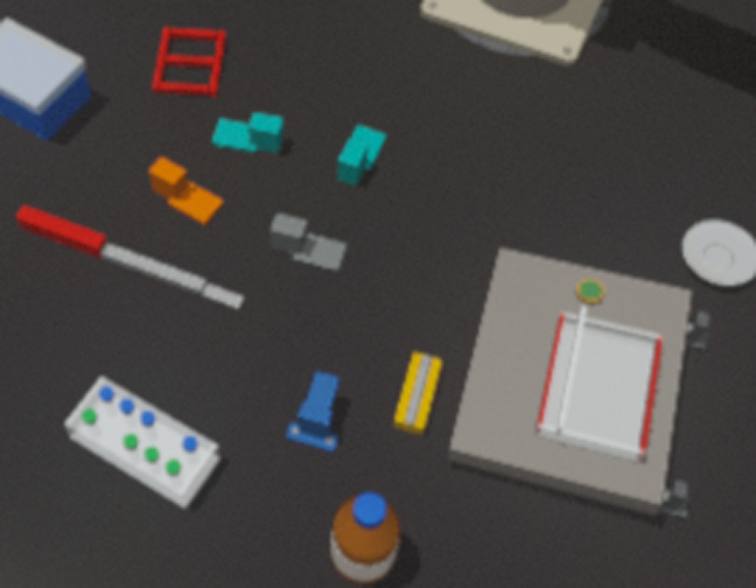

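```bash
cat > h.py <<'E'
import numpy as np,cv2
from scipy.spatial.transform import Rotation as R
def cloud(s,T=None):
    T=s["pose"] if T is None else T
    z=s["range_z"]; h,w=z.shape; v,u=np.mgrid[:h,:w]; K=s["K"]
    p=np.stack([(u-K[0,2])/K[0,0]*z,(v-K[1,2])/K[1,1]*z,z,np.ones_like(z)],-1)@np.asarray(T).T
    return p[...,:3]
def hsv(s): return cv2.cvtColor(s["image"],cv2.COLOR_BGR2HSV)
def blob(m,near=None):
    m=m.astype(np.uint8); n,l,st,c=cv2.connectedComponentsWithStats(m)
    k=max(range(1,n),key=lambda i:st[i,4]) if near is None else min([i for i in range(1,n) if st[i,4]>15],key=lambda i:np.hypot(*(c[i]-near)))
    return l==k
def ray(s,uv,z,T=None):
    T=np.asarray(s["pose"] if T is None else T); K=s["K"]; uv=np.atleast_2d(uv)
    d=np.c_[(uv[:,0]-K[0,2])/K[0,0],(uv[:,1]-K[1,2])/K[1,1],np.ones(len(uv))]@T[:3,:3].T
    o=T[:3,3]; return o+d*((z-o[2])/d[:,2])[:,None]
E
python3 - <<'E'
import pickle; from h import *
S=pickle.load(open("s0.pkl","rb"))
for n in ["top","scene"]:
    s=S[n]; H=hsv(s); P=cloud(s); h,sa,v=H[...,0],H[...,1],H[...,2]
    ok=(s["range_z"]>0)
    M={"orange":(h>8)&(h<18)&(sa>180)&(v>120),"yellow":(h>22)&(h<33)&(sa>150)&(v>100),"red":((h<5)|(h>175))&(sa>150)&(v>90),"blue":(h>100)&(h<125)&(sa>120)&(v>60)}
    near={"top":{"orange":(328,230),"yellow":(212,188),"red":(362,194),"blue":(240,165)},"scene":{"orange":(246,188),"yellow":(329,260),"red":(201,202),"blue":(293,266)}}[n]
    for k in M:
        b=blob(M[k],near[k])&ok; p=P[b]; 
        r=cv2.minAreaRect((p[:,:2]*1000).astype(np.float32))
        print(n,k,b.sum(),"mean",p.mean(0).round(4),"zrange",np.percentile(p[:,2],[2,50,98]).round(4),"rect",np.round(r[0],1),np.round(r[1],1),round(r[2],1))
    # steel shank & slab
    print(n,"bench z",np.median(P[200:230,220:250,2]) if n=="top" else "")
E
```

```text
top orange 292 mean [ 0.4824 -0.2328  0.0181] zrange [0.0029 0.0085 0.042 ] rect [ 481.7 -239.4] [87. 36.] 81.7
top yellow 84 mean [0.6007 0.0873 0.0172] zrange [0.0131 0.0173 0.0208] rect [600.5  87.8] [77.6 10.5] 7.8
top red 226 mean [ 0.5878 -0.3344  0.0217] zrange [-0.0025  0.0228  0.0272] rect [ 589.8 -337.5] [ 23.  107.4] 2.3
top blue 201 mean [0.6671 0.0147 0.0363] zrange [-0.0005  0.0437  0.0487] rect [668.6  13.4] [63.7 49.8] 13.7
top bench z -0.0005182950178779233
scene orange 268 mean [ 0.484  -0.2357  0.0168] zrange [-0.0017  0.0087  0.0427] rect [ 475.5 -245.7] [104.9  45.9] 72.1
scene yellow 93 mean [0.6    0.108  0.0139] zrange [-0.003   0.0164  0.0202] rect [596.5 107.4] [89.7 10.8] 6.4
scene red 265 mean [ 0.5887 -0.3352  0.0173] zrange [-0.0027  0.0209  0.0263] rect [ 581.9 -343.1] [ 36.6 118.6] 2.6
scene blue 307 mean [0.6729 0.0167 0.0285] zrange [-0.0026  0.0408  0.0473] rect [656.2  17.8] [84.9 50.8] 0.7
scene bench z
```

```bash
cat >> h.py <<'E'
def Rtool(yaw,tilt=0,roll=0):
    # down-pointing; tilt = rotation about tool x (deg), roll about tool y
    return R.from_euler('xyz',[180,0,yaw],degrees=True)*R.from_euler('x',tilt,degrees=True)*R.from_euler('y',roll,degrees=True)
def cur():
    from station import manip
    s=manip.sense(); return np.array(s["eef_pos"]),R.from_euler('xyz',s["orientation"],degrees=True),s
def plan(pos,Rt,p0=None,R0=None):
    p,r,s=cur()
    if p0 is not None: p=np.array(p0); r=R0
    sh=r.inv().apply(np.array(pos)-p)*100; rv=(r.inv()*Rt).as_rotvec(degrees=True)
    print("turn",rv.round(2),"shift cm",sh.round(2),"| dist",np.linalg.norm(sh).round(2),"ang",np.linalg.norm(rv).round(1))
def wristT(s,p,r):
    T=np.eye(4); T[:3,:3]=r.as_matrix(); T[:3,3]=p; return T@np.asarray(s["T_tool_cam"])
E
python3 -c "
from h import *
plan([0.57,0.10,0.30],Rtool(6))"
```

```text
turn [3.000e-02 5.000e-02 6.831e+01] shift cm [-39.94  52.18  -6.88] | dist 66.07 ang 68.3
```

Emit:
drive_tool --motion '[[[0,0,68.3,-39.9,52.2,-6.9,1],[0,0,68.3,-39.9,52.2,-6.9,1],[0,0,68.3,-39.9,52.2,-6.9,1],[0,0,68.3,-39.9,52.2,-6.9,1],[0,0,68.3,-39.9,52.2,-6.9,1]]]'

```text
time_s: 0.67
eef_pos: [0.301, 0.4584, 0.2533]
orientation: [-180.0, -0.0, 38.2]
wrist_force: [0.9, -0.4, 0.6]
width: 0.0853
```

```bash
python3 -c "
from h import *
plan([0.57,0.10,0.30],Rtool(6))"
```

```text
turn [-1.000e-02 -1.000e-02  3.216e+01] shift cm [-1.   44.8  -4.68] | dist 45.06 ang 32.2
```

Emit:
drive_tool --motion '[[[0,0,32.2,-1,44.8,-4.7,1],[0,0,32.2,-1,44.8,-4.7,1],[0,0,32.2,-1,44.8,-4.7,1],[0,0,32.2,-1,44.8,-4.7,1],[0,0,32.2,-1,44.8,-4.7,1]]]'

```text
time_s: 1.08
eef_pos: [0.4263, 0.2935, 0.2752]
orientation: [-180.0, -0.0, 6.0]
wrist_force: [0.2, 0.3, -0.0]
width: 0.0856
```

```bash
python3 -c "
from h import *
plan([0.57,0.10,0.30],Rtool(6))"
```

```text
turn [-0.02 -0.01 -0.01] shift cm [12.27 20.74 -2.49] | dist 24.23 ang 0.0
```

Emit:
drive_tool --motion '[[[0,0,0,10.5,17.5,-2.2,1],[0,0,0,10.5,17.5,-2.2,1],[0,0,0,10.5,17.5,-2.2,1],[0,0,0,10.5,17.5,-2.2,1],[0,0,0,10.5,17.5,-2.2,1]]]'

```text
time_s: 1.5
eef_pos: [0.5502, 0.1304, 0.2972]
orientation: [180.0, -0.0, 6.3]
wrist_force: [1.3, 0.9, 0.3]
width: 0.0851
```

Run:
```python
from h import *; import pickle
from station import manip
p,r,s=cur(); print(p,s["orientation"],abs(s["qvel"]).max())
w=manip.snapshot("wrist"); w["T"]=wristT(w,p,r); pickle.dump(w,open("w1.pkl","wb")); cv2.imwrite("pics/w1.png",w["image"])
```

```text
[0.55020398 0.13043583 0.29721756] [ 1.79993200e+02 -2.57772451e-02  6.26317773e+00] 47.165011633465944
```

View pics/w1.png

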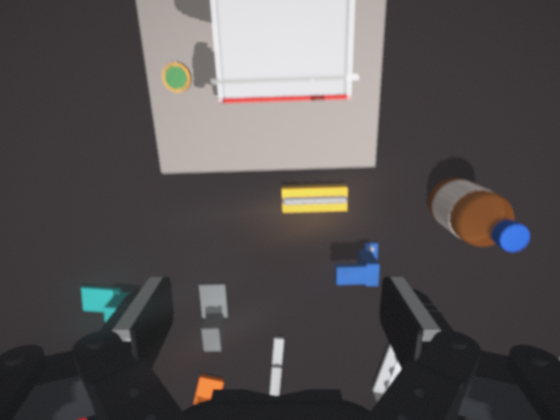

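Run:
```python
from h import *; import pickle
from station import manip
for i in range(6):
    p,r,s=cur()
    if abs(s["qvel"]).max()<1.5: break
    manip.snapshot("top")
p,r,s=cur(); print(p,s["orientation"],abs(s["qvel"]).max(),s["time_s"])
w=manip.snapshot("wrist"); w["T"]=wristT(w,p,r); pickle.dump(w,open("w1.pkl","wb")); cv2.imwrite("pics/w1b.png",w["image"])
H=hsv(w);h,sa,v=H[...,0],H[...,1],H[...,2]; P=cloud(w,w["T"]); ok=w["range_z"]>0
y=blob((h>20)&(h<35)&(sa>130)&(v>80),(314,190)); 
ys=(h>20)&(h<35)&(sa>130)&(v>80); q=np.argwhere(ys)[:,::-1]; q=q[(abs(q[:,0]-314)<60)&(abs(q[:,1]-200)<40)]
hull=cv2.minAreaRect(q.astype(np.float32)); print("yellow px rect",hull)
box=cv2.boxPoints(hull)
for z in (0.0,0.0176,0.0226): 
    g=ray(w,box,z,w["T"]); print(z,g[:,:2].round(4).tolist(),"c",g.mean(0).round(4), [round(float(np.linalg.norm(g[i]-g[(i+1)%4])),4) for i in range(2)])
b=blob((h>100)&(h<125)&(sa>120)&(v>60),(360,265)); p2=P[b&ok]; t=p2[p2[:,2]>0.04]
rr=cv2.minAreaRect((t[:,:2]*1000).astype(np.float32)); print("hook top",rr, np.median(t[:,2]))
sl=(sa<60)&(v>90); sl=blob(sl,(270,140)); ps=P[sl&ok]; ps=ps[(ps[:,2]>0.03)&(ps[:,2]<0.06)]
print("slab z",np.percentile(ps[:,2],[2,50,98]))
# front edge: lowest slab row per column
cols=range(175,365,4); e=[]
for c in cols:
    rws=np.where(sl[:195,c])[0]; e.append((c,rws.max()+0.5))
e=np.array(e); print(e[::6].tolist())
g=ray(w,e,0.044,w["T"]); vx,vy,x0,y0=cv2.fitLine((g[:,:2]*1000).astype(np.float32),cv2.DIST_HUBER,0,0.01,0.01).ravel()
print("edge dir deg",np.degrees(np.arctan2(vy,vx)),x0,y0)
```

```text
[0.54818796 0.13419178 0.29636832] [-1.79939536e+02  7.64572381e-02  6.40340985e+00] 1.234785670983163 1.8
yellow px rect ((315.15594482421875, 201.98631286621094), (25.18203353881836, 66.17314147949219), 88.80650329589844)
0.0 [[0.5582, 0.1029], [0.6408, 0.114], [0.6471, 0.0812], [0.5628, 0.0698]] c [0.6022 0.092  0.    ] [0.0833, 0.0334]
0.0176 [[0.5574, 0.1073], [0.6367, 0.1179], [0.6428, 0.0864], [0.5618, 0.0755]] c [0.5997 0.0968 0.0176] [0.0799, 0.0321]
0.0226 [[0.5572, 0.1085], [0.6355, 0.119], [0.6416, 0.0879], [0.5615, 0.0771]] c [0.599  0.0981 0.0226] [0.079, 0.0317]
hook top ((662.3070678710938, 14.615421295166016), (52.050872802734375, 30.973876953125), 8.410187721252441) 0.044687024565421174
slab z [0.04443463 0.05022703 0.05729935]
[[175.0, 175.5], [199.0, 175.5], [223.0, 174.5], [247.0, 173.5], [271.0, 173.5], [295.0, 172.5], [319.0, 171.5], [343.0, 171.5]]
edge dir deg 7.990066 539.7271 131.3876
```

View pics/w1b.png

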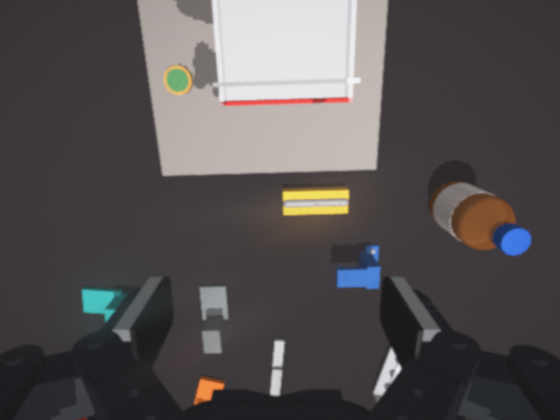

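Run:
```python
from h import *; import pickle
w=pickle.load(open("w1.pkl","rb")); T=w["T"]
th=np.radians(97.9); X=np.array([np.cos(th),np.sin(th)]); Y=np.array([-X[1],X[0]])
def st(uv,z): g=ray(w,uv,z,T)[:,:2]; return np.c_[g@X,g@Y].round(4).tolist()
im=w["image"]; a=im[180:225,270:360]; cv2.imwrite("pics/bl.png",cv2.resize(a,None,fx=8,fy=8,interpolation=cv2.INTER_NEAREST))
H=hsv(w); sa=H[...,1]; v=H[...,2]
# ridge: low saturation bright pixels within block
m=np.zeros(sa.shape,bool); m[190:215,280:350]=(sa[190:215,280:350]<90)&(v[190:215,280:350]>70)
q=np.argwhere(m)[:,::-1].astype(np.float32); print(len(q),cv2.minAreaRect(q))
print("ridge",st([q.mean(0)],0.0226))
r=cv2.boxPoints(cv2.minAreaRect(q)); print(st(r,0.0226))
print("slab corners",st([[162,176],[378,170.5]],0.0445))
P=cloud(w,T); z=P[196:212,290:340,2]; print(z.mean(1).round(4))
b=blob((H[...,0]>100)&(H[...,0]<125)&(sa>120)&(v>60),(360,265)); print(cv2.boundingRect(b.astype(np.uint8)))
a=im[235:300,320:395]; cv2.imwrite("pics/hk.png",cv2.resize(a,None,fx=8,fy=8,interpolation=cv2.INTER_NEAREST))
```

```text
538 ((314.5, 202.0), (24.0, 69.0), 90.0)
ridge [[0.0141, -0.6042]]
[[0.0311, -0.5647], [0.0289, -0.6471], [-0.0013, -0.6482], [0.0009, -0.564]]
slab corners [[0.0562, -0.433], [0.056, -0.6742]]
[0.0174 0.0259 0.0172 0.0185 0.0201 0.0212 0.0218 0.0222 0.0224 0.0219
 0.0206 0.0179 0.0174 0.0175 0.0256 0.0174]
(336, 245, 45, 44)
```

View pics/hk.png

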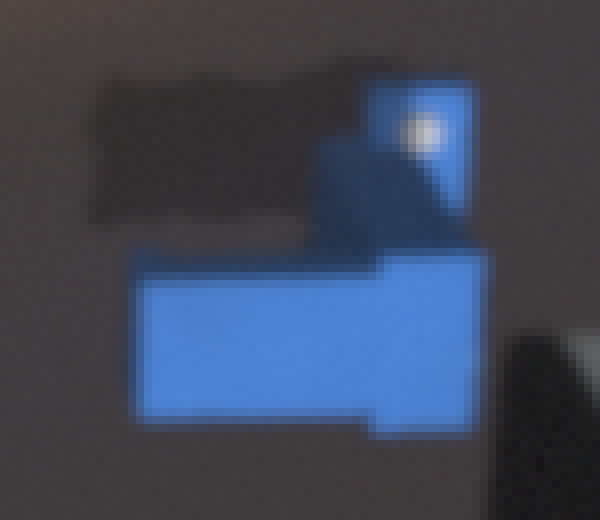

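View pics/bl.png

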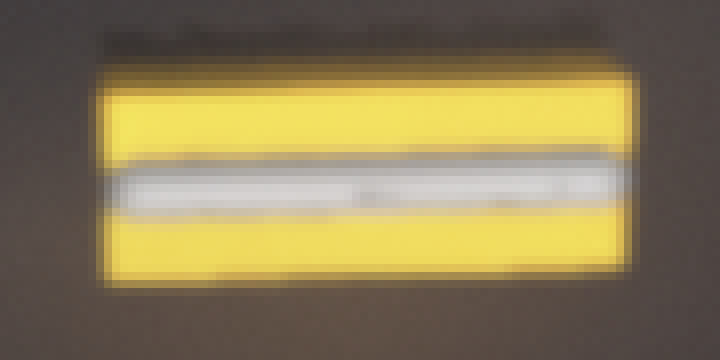

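```bash
python3 - <<'E'
from h import *; import pickle
w=pickle.load(open("w1.pkl","rb")); T=w["T"]
th=np.radians(97.9); X=np.array([np.cos(th),np.sin(th)]); Y=np.array([-X[1],X[0]])
def st(uv,z): g=ray(w,uv,z,T)[:,:2]; return (np.c_[g@X,g@Y]).round(4).tolist()
print("ridge c",st([[315.4,203.0],[283,205],[348.8,201.5]],0.0226))
print("lip end; rows",st([[336.8,278.2],[336.8,269.5],[336.8,287]],0.045))
print("fulcrum world",0.0125*X-0.606*Y)
E
python3 -c "
from h import *
plan([0.58,-0.26,0.24],Rtool(4))"
```

```text
ridge c [[0.0138, -0.6071], [0.0123, -0.5679], [0.0146, -0.6474]]
lip end; rows [[-0.0762, -0.6315], [-0.0645, -0.6312], [-0.0883, -0.6318]]
fulcrum world [0.59853068 0.09567276]
turn [-0.06  0.07  2.46] shift cm [-1.26 39.57  5.6 ] | dist 39.99 ang 2.5
```

Emit:
drive_tool --motion '[[[0,0,2.5,-0.8,43,8,1],[0,0,2.5,-0.8,43,8,1],[0,0,2.5,-0.8,43,8,1],[0,0,2.5,-0.8,43,8,1],[0,0,2.5,-0.8,43,8,1]]]'

```text
time_s: 2.27
eef_pos: [0.5676, -0.0706, 0.2583]
orientation: [-179.9, 0.0, 4.0]
wrist_force: [1.1, 0.9, 0.7]
width: 0.0858
```

```bash
python3 -c "
from h import *
plan([0.588,-0.31,0.20],Rtool(2))"
```

```text
turn [-0.06  0.01  2.03] shift cm [ 0.35 24.03  5.81] | dist 24.72 ang 2.0
```

Emit:
drive_tool --motion '[[[0,0,2,0.4,23.5,5.7,1],[0,0,2,0.4,23.5,5.7,1],[0,0,2,0.4,23.5,5.7,1],[0,0,2,0.4,23.5,5.7,1],[0,0,2,0.4,23.5,5.7,1]]]'

```text
time_s: 2.68
eef_pos: [0.5852, -0.2724, 0.2089]
orientation: [-179.9, -0.0, 2.0]
wrist_force: [0.9, 0.7, 0.2]
width: 0.0855
```

Emit:
drive_tool --motion '[[[0,0,0,0,1,0,1],[0,0,0,0,2,0,1],[0,0,0,0,2,0,1],[0,0,0,0,2,0,1],[0,0,0,0,2,0,1]]]'

```text
time_s: 3.1
eef_pos: [0.5863, -0.2898, 0.2098]
orientation: [-179.9, -0.0, 2.0]
wrist_force: [0.5, 0.9, -0.1]
width: 0.0855
```

Run:
```python
from h import *; import pickle
from station import manip
for i in range(5):
    p,r,s=cur()
    if abs(s["qvel"]).max()<1.5: break
    manip.snapshot("top")
p,r,s=cur(); print(p,s["orientation"],abs(s["qvel"]).max(),s["time_s"])
w=manip.snapshot("wrist"); T=w["T"]=wristT(w,p,r); pickle.dump(w,open("w2.pkl","wb")); cv2.imwrite("pics/w2.png",w["image"])
H=hsv(w);h,sa,v=H[...,0],H[...,1],H[...,2]; P=cloud(w,T); ok=w["range_z"]>0
b=blob(((h<5)|(h>175))&(sa>150)&(v>70)); t=P[b&ok]; t=t[(t[:,2]>0.02)&(t[:,2]<0.03)]
r=cv2.minAreaRect((t[:,:2]*1000).astype(np.float32)); print("handle",r,np.median(t[:,2]))
o=(h>5)&(h<20)&(sa>170)&(v>70); o=blob(o); t=P[o&ok]
for lo,hi in ((0.036,0.045),(0.005,0.012)):
    q=t[(t[:,2]>lo)&(t[:,2]<hi)]; print("orange",lo,cv2.minAreaRect((q[:,:2]*1000).astype(np.float32)) if len(q)>5 else None,len(q),q.mean(0) if len(q) else 0)
```

```text
[ 0.586296   -0.28984853  0.20982097] [-1.79894061e+02 -3.89440694e-02  2.00895354e+00] 0.22067808720014248 3.1
handle ((0.0, 0.0), (0.0, 0.0), 0.0) nan
orange 0.036 ((488.3860778808594, -254.23297119140625), (18.86578369140625, 40.27195739746094), 25.861841201782227) 144 [ 0.48786631 -0.25277214  0.03853528]
orange 0.005 ((484.6492004394531, -246.65330505371094), (24.043455123901367, 47.802947998046875), 37.80533218383789) 329 [ 0.47997792 -0.23783736  0.00794261]
  return _methods._mean(a, axis=axis, dtype=dtype,
  ret = ret.dtype.type(ret / rcount)
```

View pics/w2.png

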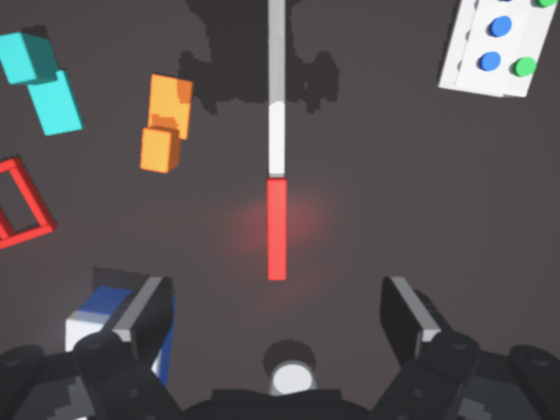

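Run:
```python
from h import *; import pickle
w=pickle.load(open("w2.pkl","rb")); T=w["T"]
H=hsv(w);h,sa,v=H[...,0],H[...,1],H[...,2]
b=blob(((h<5)|(h>175))&(sa>150)&(v>140),(277,229))
q=np.argwhere(b)[:,::-1].astype(np.float32); r=cv2.minAreaRect(q); print(r)
g=ray(w,cv2.boxPoints(r),0.024,T)[:,:2]; print(g.round(4).tolist(),g.mean(0))
# shank centers
e=[]
for row in range(30,170,10):
    c=np.where((sa[row,255:300]<60)&(v[row,255:300]>110))[0]+255; e.append((c.mean(),row))
for row in range(185,275,10):
    c=np.where(b[row])[0]; e.append((c.mean(),row))
e=np.array(e); gs=np.r_[ray(w,e[:14],0.012,T),ray(w,e[14:],0.024,T)][:,:2]; print((gs*1000).round(1).tolist())
vx,vy,_,_=cv2.fitLine((gs*1000).astype(np.float32),cv2.DIST_HUBER,0,.01,.01).ravel(); print(np.degrees(np.arctan2(vy,vx)))
a=w["image"][60:190,110:230]; cv2.imwrite("pics/shimc.png",cv2.resize(a,None,fx=4,fy=4))
P=cloud(w,T); print("handle top z",np.median(P[190:270,272:282,2]))
# orange block top
o=((h>5)&(h<20)&(sa>170)&(v>70)); o=blob(o,(165,115)); z=P[...,2]
t=o&(z>0.036); qq=np.argwhere(t)[:,::-1].astype(np.float32); rr=cv2.minAreaRect(qq); print(rr); print((ray(w,cv2.boxPoints(rr),0.04,T)[:,:2]*1000).round(1).tolist())
t=o&(z<0.012)&(z>0.004); qq=np.argwhere(t)[:,::-1].astype(np.float32); rr=cv2.minAreaRect(qq); print(rr); print((ray(w,cv2.boxPoints(rr),0.008,T)[:,:2]*1000).round(1).tolist())
```

```text
((276.5, 228.5), (101.0, 19.0), 90.0)
[[0.5772, -0.2828], [0.5949, -0.2822], [0.5994, -0.3872], [0.58, -0.3878]] [ 0.58789014 -0.33502734]
[[581.6, -155.8], [581.5, -163.6], [581.7, -171.5], [582.5, -179.6], [582.7, -187.8], [583.0, -196.1], [583.3, -204.5], [583.6, -213.1], [583.9, -221.8], [584.3, -230.7], [584.6, -239.7], [584.9, -248.9], [584.7, -258.2], [585.1, -267.7], [584.6, -289.3], [583.5, -299.0], [584.5, -308.9], [585.9, -318.9], [587.2, -329.1], [588.0, -339.4], [588.4, -350.0], [588.8, -360.8], [589.2, -371.8]]
-87.96842
handle top z 0.0237497696283904
((166.7055206298828, 143.89234924316406), (48.29890823364258, 26.406217575073242), 62.35402297973633)
[[471.5, -240.2], [491.9, -229.4], [509.5, -265.0], [488.4, -276.5]]
((169.9000244140625, 133.2000274658203), (53.400001525878906, 24.799999237060547), 53.13010025024414)
[[460.9, -234.6], [480.1, -220.6], [508.3, -258.7], [488.7, -273.6]]
```

View pics/shimc.png

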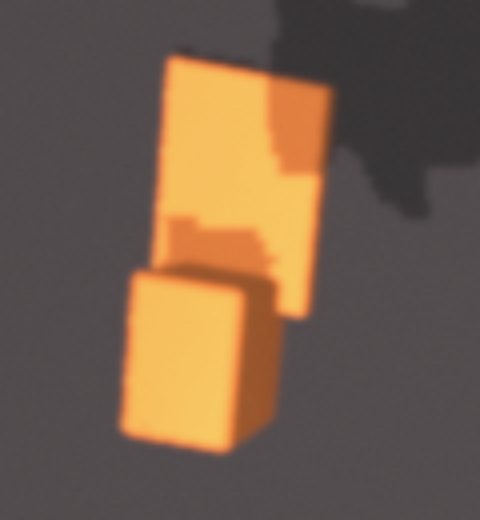

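```bash
python3 -c "
from h import *
plan([0.5872,-0.335,0.06],Rtool(2))
plan([0.5872,-0.335,0.006],Rtool(2))"
```

```text
turn [-0.09 -0.04  0.  ] shift cm [-0.08  4.52 14.98] | dist 15.65 ang 0.1
turn [-0.09 -0.04  0.  ] shift cm [-0.08  4.53 20.38] | dist 20.88 ang 0.1
```

Emit:
drive_tool --motion '[[[0,0,0,0,1.5,4,1],[0,0,0,0,3,8,1],[0,0,0,0,4.5,12,1],[0,0,0,0,4.5,15,1],[0,0,0,0,4.5,15,1]]]'

```text
time_s: 3.57
eef_pos: [0.5826, -0.3342, 0.0527]
orientation: [-179.6, 0.6, 1.8]
wrist_force: [-0.5, 1.9, -2.0]
width: 0.0855
```

```bash
python3 -c "
from h import *
plan([0.5872,-0.335,0.006],Rtool(2))"
```

```text
turn [-0.41  0.59 -0.17] shift cm [0.51 0.13 4.67] | dist 4.7 ang 0.7
```

Emit:
drive_tool --motion '[[[0,0,0,0,0,1.8,1],[0,0,0,0,0,3.6,1],[0,0,0,0,0,5.2,1],[0,0,0,0,0,5.2,1],[0,0,0,0,0,5.2,1]]]'

```text
time_s: 3.98
eef_pos: [0.5872, -0.3368, 0.0082]
orientation: [-180.0, 0.0, 1.9]
wrist_force: [-0.2, 0.2, -0.3]
width: 0.0855
```

Run:
```python
from h import *
from station import manip
plan([0.5872,-0.335,0.006],Rtool(2))
w=manip.snapshot("wrist"); cv2.imwrite("pics/w3.png",w["image"]); p,r,s=cur(); print(p,s["wrist_force"],s["orientation"])
```

```text
turn [-0.04  0.   -0.12] shift cm [ 0.01 -0.18  0.22] | dist 0.28 ang 0.1
[ 0.58768518 -0.33759032  0.00892102] [0.6588079  0.63752659 0.71566073] [ 1.79970394e+02 -7.68858113e-02  1.86113321e+00]
```

View pics/w3.png

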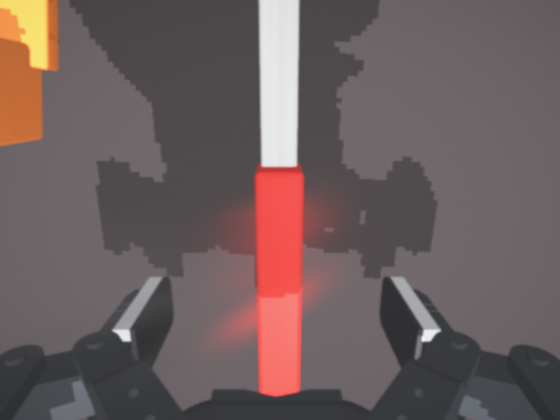

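Emit:
drive_tool --motion '[[[0,0,0,0,0,0.2,1],[0,0,0,0,0,0.2,-1],[0,0,0,0,0,0.2,-1],[0,0,0,0,0,0.2,-1],[0,0,0,0,0,0.2,-1]]]' --newtons 100

```text
time_s: 4.45
eef_pos: [0.5869, -0.3381, 0.006]
orientation: [180.0, -0.0, 1.8]
wrist_force: [0.5, 0.5, 0.1]
width: 0.0389
```

Emit:
drive_tool --motion '[[[0,0,0,0,0,0,-1],[0,0,0,0,0,0,-1],[0,0,0,0,0,0,-1],[0,0,0,0,0,0,-1],[0,0,0,0,0,0,-1]]]'

```text
time_s: 4.87
eef_pos: [0.587, -0.3381, 0.0061]
orientation: [180.0, -0.0, 1.8]
wrist_force: [-0.8, 1.3, 6.7]
width: 0.0159
```

```bash
cat > b.py <<'E'
from h import *
import json,sys
F=np.array([0.5994,0.0966]); TH=97.95
M=R.from_matrix([[0,-1,0],[-1,0,0],[0,0,-1]])
OFF=np.array([-0.003,0,0.006])   # TCP in bar frame (origin underside below grip)
th=np.radians(TH); X3=np.array([np.cos(th),np.sin(th),0]); Y3=np.array([-X3[1],X3[0],0]); Z3=np.array([0,0,1.])
def st2w(p): return np.r_[F,0]+p[0]*X3+p[1]*Y3+p[2]*Z3
def w2st(p): d=np.array(p)-np.r_[F,0]; return np.array([d@X3,d@Y3,d[2]])
def bar(psi,al,sr,yr,lift=0.):
    a=np.radians(al); C=st2w([0.005*np.sin(a),yr,0.0176+0.005*np.cos(a)+lift])
    Rb=R.from_euler('z',TH+psi,degrees=True)*R.from_euler('y',al,degrees=True)
    o=C-Rb.apply([sr,0,0]); return o+Rb.apply(OFF),Rb*M
def barnow(p,r,off=OFF):
    Rb=r*M.inv(); o=p-Rb.apply(off); return o,Rb
def load(): d=json.load(open("cmd.json")); return np.array(d[0]),R.from_quat(d[1])
def save(p,r): json.dump([list(p),list(r.as_quat())],open("cmd.json","w"))
def app(row):  # apply the row sent
    p,r=load(); save(p+r.apply(np.array(row[3:6])/100),r*R.from_rotvec(row[:3],degrees=True))
def go(psi,al,sr,yr,lift=0.):
    p,r=load(); t=bar(psi,al,sr,yr,lift); plan(t[0],t[1],p,r)
def chk():
    p,r,s=cur(); c,rc=load(); print("meas-cmd mm",((p-c)*1000).round(1),"rot",(rc.inv()*r).as_rotvec(degrees=True).round(2),"F",s["wrist_force"].round(1),"T",s["torque"].round(2),"w",round(s["width"],4),"t",s["time_s"])
E
python3 - <<'E'
from b import *
p,r,s=cur(); save(p,r); print(w2st(p))
t=bar(-8.8,19.5,0.128,-0.022,0.025); print(t[0],t[1].as_euler('xyz',degrees=True))
go(-8.8,19.5,0.128,-0.022,0.03)
plan(p+[0,0.1,0.12],r,p,r)
E
```

```text
[-0.42881204  0.07239284  0.00611285]
[ 0.61915555 -0.02017404  0.09669775] [160.5    0.    -0.85]
turn [-19.48  -0.49   2.61] shift cm [  4.21 -31.67  -9.56] | dist 33.35 ang 19.7
turn [0. 0. 0.] shift cm [  0.32  -9.99 -12.  ] | dist 15.62 ang 0.0
```

Emit:
drive_tool --motion '[[[0,0,0,0,0,-1,-1],[0,0,0,0,0,-3,-1],[0,0,0,0,-1,-6,-1],[0,0,0,0,-3,-9,-1],[0,0,0,0,-5,-11,-1]]]'

```text
time_s: 5.28
eef_pos: [0.5849, -0.2892, 0.1178]
orientation: [179.9, -0.1, 1.7]
wrist_force: [1.3, -0.7, -2.3]
width: 0.0159
```

Run:
```python
from b import *
app([0,0,0,0,-5,-11]); chk(); go(-8.8,19.5,0.128,-0.022,0.03)
from station import manip
s=manip.snapshot("scene"); cv2.imwrite("pics/s2.png",s["image"][80:330,120:420].repeat(2,0).repeat(2,1))
```

```text
meas-cmd mm [-0.4 -1.1  1.7] rot [-0.1   0.03  0.11] F [ 1.3 -0.7 -2.3] T [-0.08 -0.12 -0.01] w 0.0159 t 5.2833
turn [-19.48  -0.49   2.61] shift cm [  4.21 -26.67   1.44] | dist 27.04 ang 19.7
```

View pics/s2.png

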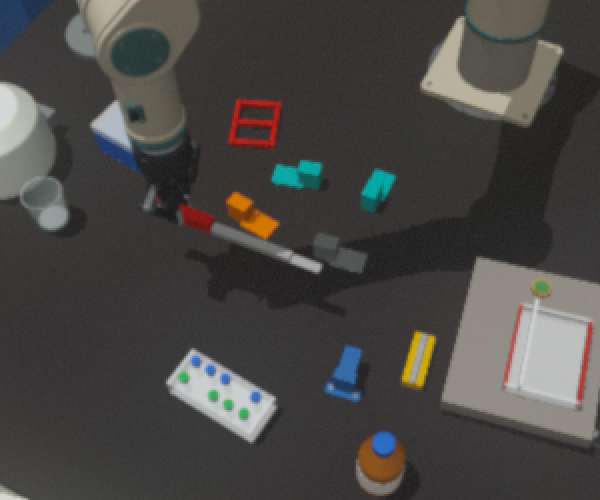

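Emit:
drive_tool --motion '[[[-3,0,0.5,1,-4,0,-1],[-7,0,1,2,-9,0.2,-1],[-11,0,1.5,2.8,-14,0.4,-1],[-15,-0.3,2,3.5,-19,0.7,-1],[-19.5,-0.5,2.6,4.2,-22,0.7,-1]]]'

```text
time_s: 5.75
eef_pos: [0.6167, -0.0815, 0.1093]
orientation: [160.3, 0.0, -1.0]
wrist_force: [1.6, -0.7, -5.0]
width: 0.0159
```

Run:
```python
from b import *
app([-19.5, -0.5, 2.6, 4.2, -22, 0.7])
from station import manip
s=manip.snapshot("scene");s=manip.snapshot("scene"); chk(); go(-8.8,19.5,0.128,-0.022,0.015)
s=manip.snapshot("scene"); cv2.imwrite("pics/s3.png",cv2.resize(s["image"][150:310,180:400],None,fx=3.6,fy=3.6))
p,r,_=cur(); w=manip.snapshot("wrist"); w["T"]=wristT(w,p,r); cv2.imwrite("pics/w4.png",w["image"])
```

```text
meas-cmd mm [ 1.   1.1 -2.3] rot [-0.06  0.49 -1.62] F [ 1.4  3.3 -3. ] T [ 0.76 -0.09  0.05] w 0.0156 t 5.85
turn [0.02 0.01 0.01] shift cm [-0.2  -5.15  0.55] | dist 5.18 ang 0.0
```

View pics/s3.png

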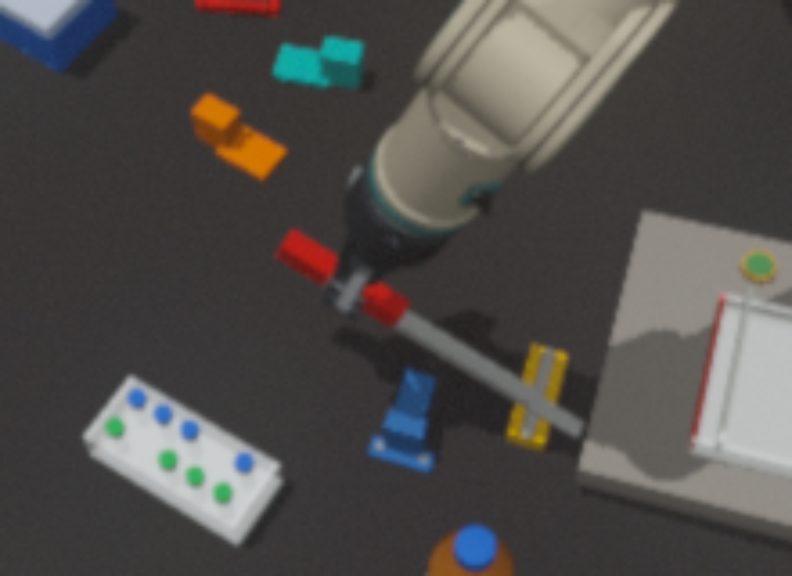

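View pics/w4.png

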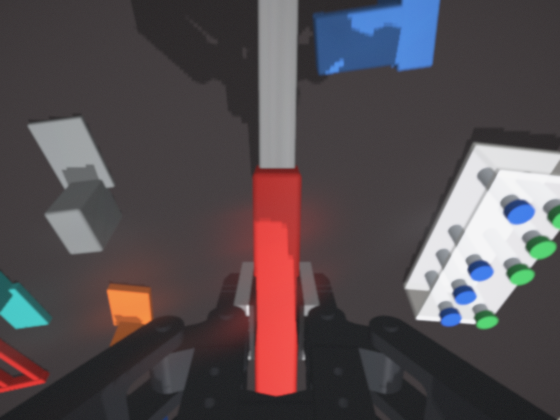

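Run:
```python
from b import *
from station import manip
s=manip.snapshot("top"); chk()
p,r,_=cur(); o,Rb=barnow(p,r); tip=o+Rb.apply([0.22,0,0]); print("tip st",w2st(tip).round(4),"grip",w2st(o).round(4),Rb.as_euler('zyx',degrees=True))
cv2.imwrite("pics/t4.png",cv2.resize(s["image"][130:270,170:330],None,fx=4,fy=4))
go(-8.8,19.5,0.190,-0.022,0.012)
```

```text
meas-cmd mm [ -4.2 -17.3  -0.3] rot [ 0.   -0.18  0.01] F [ 0.2 -1.9 -2.3] T [ 0.25  0.07 -0.  ] w 0.0152 t 6.0
tip st [ 0.0243 -0.0236  0.0286] grip [-0.1806  0.0082  0.1021] [ 89.19631626   0.47046858 -19.50975421]
turn [0.02 0.01 0.01] shift cm [-0.2   0.95  0.83] | dist 1.28 ang 0.0
```

View pics/t4.png

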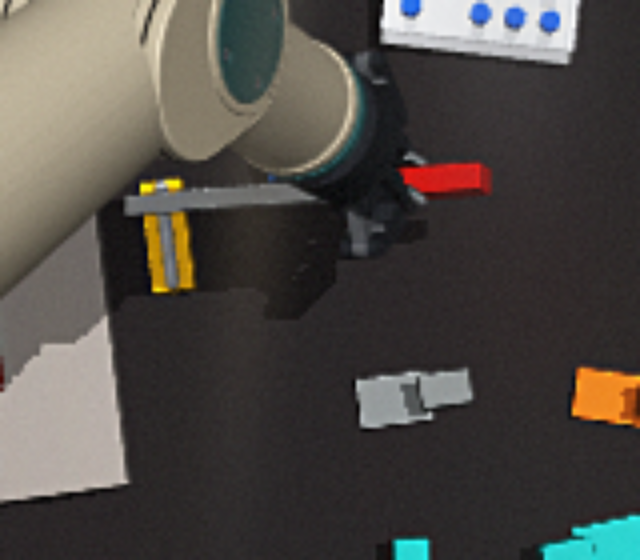

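Run:
```python
from b import *
from station import manip
import pickle
p,r,s=cur(); save(p,r); print(abs(s["qvel"]).max())
w=manip.snapshot("wrist"); pickle.dump(w,open("w5.pkl","wb"))
P=cloud(w,w["T_tool_cam"])*1000  # tool mm
H=hsv(w); red=blob(((H[...,0]<5)|(H[...,0]>175))&(H[...,1]>150)&(H[...,2]>60),(277,280))
rows=np.where(red[:,278])[0]; print("red rows",rows.min(),rows.max())
for rw in range(20,400,25):
    print(rw,P[rw,270:287].mean(0).round(1), np.where((H[rw,230:330,2]>90))[0][[0,-1]]+230)
print(P[rows.min()-1:rows.min()+4,278].round(1).tolist())
```

```text
5.678148313979448
red rows 170 395
20 [   0.  -104.3   -2.3] [258 329]
45 [  0.  -96.2  -2.7] [258 329]
70 [  0.  -87.9  -2.6] [258 296]
95 [  0.  -79.2  -3.2] [259 296]
120 [  0.  -70.3  -3.3] [259 295]
145 [  0.  -61.   -3.8] [259 295]
170 [  0.  -52.5 -10.4] [255 298]
195 [ -0.  -44.5 -16.5] [252 301]
220 [ -0.  -34.9 -16.5] [238 319]
245 [  0.  -25.  -16.9] [230 302]
270 [  0.  -14.6 -17.1] [240 312]
295 [  0.   -4.1 -17.8] [236 316]
320 [  0.    7.2 -18.1] [242 296]
345 [  0.   18.7 -18.7] [254 298]
370 [  0.   31.  -18.9] [254 297]
395 [ -0.3   2.1 -61.5] [268 284]
[[0.0, -52.3, -7.1], [0.0, -52.4, -9.8], [-0.0, -52.8, -13.6], [-0.0, -52.6, -14.5], [-0.0, -52.3, -15.1]]
```

Run:
```python
from b import *
import pickle
w=pickle.load(open("w2.pkl","rb")); P=cloud(w,w["T"])*1000
for rw in list(range(20,170,20))+list(range(185,275,15)): print(rw,P[rw,272:281].mean(0).round(1), P[rw,230:245].mean(0).round(1)[2])
```

```text
20 [ 580.9 -146.9    5.7] -0.4
40 [ 581.5 -163.5   11.5] -0.2
60 [ 582.  -179.6   12. ] -0.7
80 [ 582.6 -196.1   11.9] -0.3
100 [ 583.2 -213.1   12.2] 23.1
120 [ 583.8 -230.8   11.6] -0.6
140 [ 584.4 -248.9   12.1] -0.4
160 [ 585.1 -267.7   12. ] 0.1
185 [ 585.8 -289.4   23.5] 0.3
200 [ 586.3 -303.9   23.7] -0.6
215 [ 586.8 -318.9   23.8] 23.2
230 [ 587.4 -334.3   23.8] -0.5
245 [ 587.9 -350.1   23.9] -0.1
260 [ 588.5 -366.2   24.1] -0.3
```

```bash
python3 - <<'E'
s=open('b.py').read()
s=s.replace("OFF=np.array([-0.003,0,0.006])","OFF=np.array([-0.0015,0,0.0063]); BETA=1.7; B=R.from_euler('y',BETA,degrees=True)")
s=s.replace("o+Rb.apply(OFF),Rb*M","o+Rb.apply(OFF),Rb*B.inv()*M").replace("Rb=r*M.inv(); o","Rb=r*M.inv()*B; o")
open('b.py','w').write(s)
E
python3 - <<'E'
from b import *
p,r,s=cur(); save(p,r); print(abs(s["qvel"]).max())
o,Rb=barnow(p,r); print(w2st(o+Rb.apply([.22,0,0])).round(4),Rb.as_euler('zyx',degrees=True))
go(-8.8,20.5,0.192,-0.022,0.008); go(-8.8,20.5,0.163,-0.022,0.001)
E
```

```text
3.389463406552418
[ 0.0178 -0.0232  0.0231] [ 88.95145864   0.5557622  -21.20293623]
turn [ 0.71  0.24 -0.26] shift cm [ 0.22 -1.04  0.18] | dist 1.08 ang 0.8
turn [ 0.71  0.24 -0.26] shift cm [ 0.21 -4.17  0.89] | dist 4.27 ang 0.8
```

Emit:
drive_tool --motion '[[[0.3,0,0,0.1,-0.3,0,-1],[0.7,0.2,-0.3,0.2,-0.6,0.1,-1],[0.7,0.2,-0.3,0.2,-1,0.2,-1],[0.7,0.2,-0.3,0.2,-1,0.2,-1],[0.7,0.2,-0.3,0.2,-1,0.2,-1]]]'

```text
time_s: 6.47
eef_pos: [0.6194, -0.0748, 0.1035]
orientation: [161.3, -0.0, -0.6]
wrist_force: [0.7, 0.1, -3.6]
width: 0.0158
```

Run:
```python
from b import *
from station import manip
app([0.7, 0.2, -0.3, 0.2, -1, 0.2])
s=manip.snapshot("scene"); chk()
p,r,_=cur(); o,Rb=barnow(p,r); print("tip st",w2st(o+Rb.apply([0.22,0,0])).round(4))
cv2.imwrite("pics/s5.png",cv2.resize(s["image"][205:300,260:380],None,fx=6,fy=6,interpolation=cv2.INTER_CUBIC))
go(-8.8,20.5,0.163,-0.022,0.001)
```

```text
meas-cmd mm [ 1.5  3.3 -0.3] rot [ 0.04  0.16 -0.24] F [-0.4  1.3 -2.9] T [ 0.31 -0.   -0.03] w 0.0155 t 6.5167
tip st [ 0.0306 -0.0266  0.0203]
turn [0.01 0.04 0.03] shift cm [ 0.02 -3.16  0.73] | dist 3.25 ang 0.1
```

View pics/s5.png

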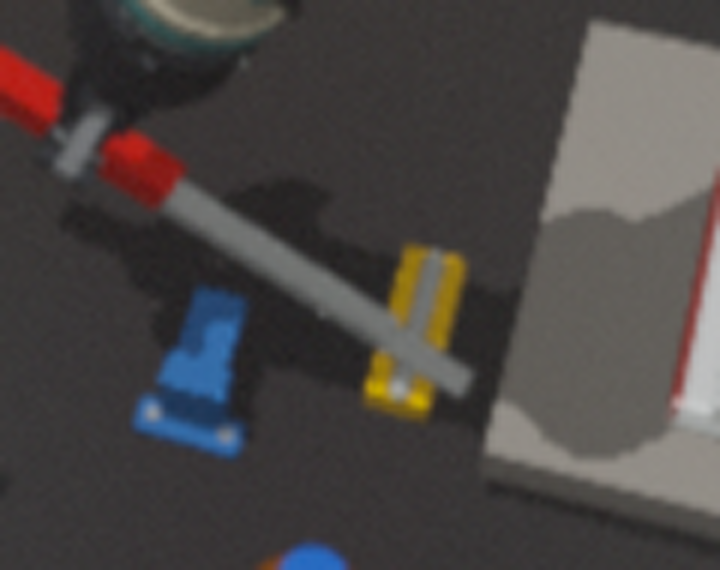

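Run:
```python
from b import *
chk(); p,r,s=cur(); save(p,r)
go(-8.8,20.5,0.188,-0.022,0.001);go(-8.8,20.5,0.163,-0.022,0.001)
```

```text
meas-cmd mm [ 1.5  3.3 -0.3] rot [ 0.04  0.16 -0.24] F [-0.4  1.3 -2.9] T [ 0.31 -0.   -0.03] w 0.0155 t 6.5167
turn [-0.03 -0.12  0.27] shift cm [-0.12 -0.34  0.74] | dist 0.82 ang 0.3
turn [-0.03 -0.12  0.27] shift cm [-0.11 -2.84  0.81] | dist 2.95 ang 0.3
```

Emit:
drive_tool --motion '[[[0,0,0.1,-0.1,-0.2,0.4,-1],[0,0,0.2,-0.1,-0.3,0.7,-1],[0,0,0.2,-0.1,-0.3,0.7,-1],[0,0,0.2,-0.1,-0.3,0.7,-1],[0,0,0.2,-0.1,-0.3,0.7,-1]]]'

```text
time_s: 6.93
eef_pos: [0.6187, -0.0735, 0.0961]
orientation: [161.2, -0.1, -0.7]
wrist_force: [-0.2, 0.1, -4.0]
width: 0.0155
```

Run:
```python
from b import *
app([0,0,0.2,-0.1,-.3,.7]); chk(); p,r,s=cur(); o,Rb=barnow(p,r); print("tip st",w2st(o+Rb.apply([0.22,0,0])).round(4),abs(s["qvel"]).max())
go(-8.8,20.5,0.163,-0.022,0.001)
```

```text
meas-cmd mm [0.2 0.6 0.1] rot [-0.05  0.03 -0.08] F [-0.2  0.1 -4. ] T [ 0.43  0.01 -0.01] w 0.0155 t 6.9333
tip st [ 0.0318 -0.0265  0.0126] 0.2510031124533909
turn [-0.03 -0.12  0.07] shift cm [-0.02 -2.54  0.11] | dist 2.54 ang 0.1
```

Emit:
drive_tool --motion '[[[0,0,0,0,-0.7,0,-1],[0,0,0,0,-1.4,0.1,-1],[0,0,0,0,-2,0.1,-1],[0,0,0,0,-2.5,0.1,-1],[0,0,0,0,-2.5,0.1,-1]]]'

```text
time_s: 7.35
eef_pos: [0.619, -0.0477, 0.0862]
orientation: [161.3, -0.0, -0.5]
wrist_force: [-0.6, 1.2, -2.6]
width: 0.0156
```

Run:
```python
from b import *
from station import manip
app([0,0,0,0,-2.5,.1]); 
s=manip.snapshot("top"); chk(); p,r,_=cur(); o,Rb=barnow(p,r); print("tip st",w2st(o+Rb.apply([0.22,0,0])).round(4),abs(_["qvel"]).max())
s=manip.snapshot("scene")
cv2.imwrite("pics/s6.png",cv2.resize(s["image"][205:300,260:380],None,fx=6,fy=6,interpolation=cv2.INTER_CUBIC))
```

```text
meas-cmd mm [ 0.2  2.  -0.4] rot [-0.01  0.04 -0.18] F [ 0.2 -0.3 -4.6] T [ 0.36 -0.03 -0.06] w 0.0156 t 7.4
tip st [ 0.0563 -0.0298  0.0032] 1.0005237563050118
```

View pics/s6.png

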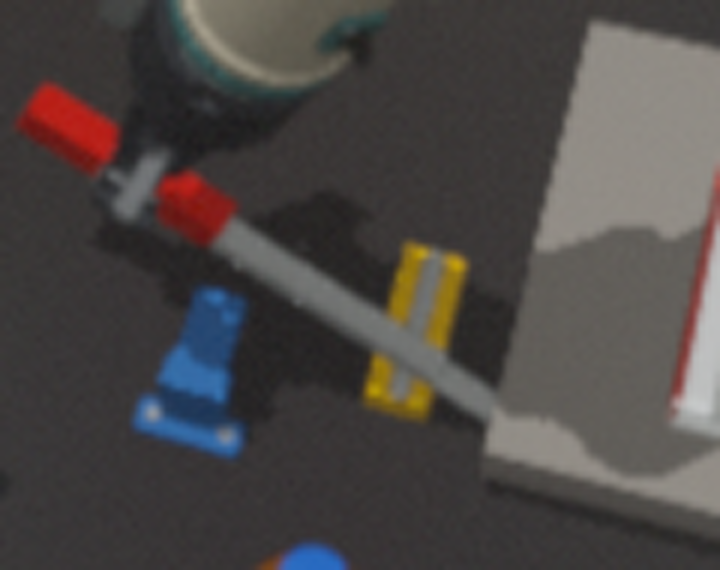

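```bash
cat >> b.py <<'E'
def rows(seq):
    p,r=load()
    for q in seq:
        t=bar(*q); sh=r.inv().apply(t[0]-p)*100; rv=(r.inv()*t[1]).as_rotvec(degrees=True); print(list(rv.round(1))+list(sh.round(2)))
def tip():
    p,r,s=cur(); o,Rb=barnow(p,r); print("grip st",w2st(o).round(4),"tip st",w2st(o+Rb.apply([0.22,0,0])).round(4),"ang",Rb.as_euler('zyx',degrees=True).round(2)-[TH,0,0])
E
python3 - <<'E'
from b import *
p,r,s=cur(); save(p,r); chk(); tip()
rows([(-8.8,a,0.163,-0.022,0) for a in (18.5,16.5,14.5,12.5)])
E
```

```text
meas-cmd mm [0. 0. 0.] rot [0. 0. 0.] F [ 1.  -0.6 -3.8] T [ 0.37 -0.03  0.05] w 0.0157 t 7.45
grip st [-0.1485  0.0009  0.0806] tip st [ 0.0553 -0.0299  0.0035] ang [ -8.56   0.13 -20.51]
[np.float64(2.0), np.float64(-0.2), np.float64(0.2), np.float64(-0.03), np.float64(0.07), np.float64(0.72)]
[np.float64(4.0), np.float64(-0.2), np.float64(0.2), np.float64(-0.03), np.float64(0.1), np.float64(1.29)]
[np.float64(6.0), np.float64(-0.2), np.float64(0.2), np.float64(-0.03), np.float64(0.11), np.float64(1.87)]
[np.float64(8.0), np.float64(-0.1), np.float64(0.2), np.float64(-0.03), np.float64(0.09), np.float64(2.44)]
```

Emit:
drive_tool --motion '[[[2,0,0,0,0.1,0.7,-1],[4,0,0,0,0.1,1.3,-1],[6,0,0,0,0.1,1.9,-1],[8,0,0,0,0.1,2.4,-1],[8,0,0,0,0.1,2.4,-1]]]'

```text
time_s: 7.87
eef_pos: [0.6185, -0.0606, 0.065]
orientation: [169.3, -0.1, -0.9]
wrist_force: [-0.9, 0.4, -0.3]
width: 0.0151
```

Run:
```python
from b import *
app([8,0,0,0,.1,2.4]); chk(); tip()
rows([(-8.8,a,0.163,-0.022,0) for a in (10,8,6,4)])
```

```text
meas-cmd mm [-0.5 -2.2  0.3] rot [ 0.1  -0.04  0.24] F [-0.9  0.4 -0.3] T [0.11 0.14 0.02] w 0.0151 t 7.8667
grip st [-0.1582  0.0028  0.0585] tip st [ 0.0541 -0.0302  0.0112] ang [ -8.81   0.09 -12.41]
[np.float64(2.5), np.float64(-0.1), np.float64(0.2), np.float64(-0.03), np.float64(0.05), np.float64(0.76)]
[np.float64(4.5), np.float64(-0.1), np.float64(0.2), np.float64(-0.03), np.float64(0.07), np.float64(1.33)]
[np.float64(6.5), np.float64(-0.1), np.float64(0.2), np.float64(-0.03), np.float64(0.07), np.float64(1.91)]
[np.float64(8.5), np.float64(-0.1), np.float64(0.2), np.float64(-0.03), np.float64(0.05), np.float64(2.48)]
```

Emit:
drive_tool --motion '[[[2.5,0,0,0,0.1,0.8,-1],[4.5,0,0,0,0.1,1.3,-1],[6.5,0,0,0,0.1,1.9,-1],[8.5,0,0,0,0.1,2.5,-1],[8.5,0,0,0,0.1,2.5,-1]]]'

```text
time_s: 8.28
eef_pos: [0.6186, -0.0656, 0.0403]
orientation: [177.8, -0.1, -0.8]
wrist_force: [-0.9, 1.8, 1.4]
width: 0.0155
```

Run:
```python
from b import *
app([8.5,0,0,0,.1,2.5]); chk(); tip()
rows([(-8.8,a,0.163,-0.022,0) for a in (2,0,-1.5,-3)])
from station import manip
s=manip.snapshot("scene")
cv2.imwrite("pics/s7.png",cv2.resize(s["image"][195:320,250:440],None,fx=4.2,fy=4.2,interpolation=cv2.INTER_CUBIC))
p,r,_=cur(); w=manip.snapshot("wrist"); P=cloud(w,w["T_tool_cam"])*1000; W=cloud(w,wristT(w,p,r))*1000
for rw in (45,95,145,200,260,320,345): print(rw,P[rw,272:285].mean(0).round(1),W[rw,272:285].mean(0).round(1))
cv2.imwrite("pics/w7.png",w["image"])
```

```text
meas-cmd mm [-0.4 -1.5 -0. ] rot [ 0.09 -0.03  0.2 ] F [-0.9  1.8  1.4] T [0.42 0.09 0.03] w 0.0155 t 8.2833
grip st [-0.1622  0.0033  0.0339] tip st [ 0.0547 -0.0302  0.0188] ang [-8.77 -0.01 -3.93]
[np.float64(2.0), np.float64(-0.1), np.float64(0.2), np.float64(-0.02), np.float64(-0.0), np.float64(0.57)]
[np.float64(4.0), np.float64(-0.1), np.float64(0.2), np.float64(-0.02), np.float64(0.03), np.float64(1.14)]
[np.float64(5.5), np.float64(-0.1), np.float64(0.2), np.float64(-0.02), np.float64(0.03), np.float64(1.57)]
[np.float64(7.0), np.float64(-0.1), np.float64(0.2), np.float64(-0.02), np.float64(0.03), np.float64(2.0)]
45 [  0.  -96.2  -2.6] [620.1  30.5  39.3]
95 [  0.  -79.2  -3.1] [619.9  13.6  40.6]
145 [  0.1 -61.   -3.6] [619.7  -4.6  41.7]
200 [  0.  -42.6 -16.2] [619.4 -22.5  55.1]
260 [  0.  -18.9 -17. ] [619.1 -46.1  56.9]
320 [  0.1   7.1 -18. ] [618.7 -72.   58.9]
345 [  0.2  11.5 -27.8] [618.8 -76.   68.9]
```

View pics/s7.png

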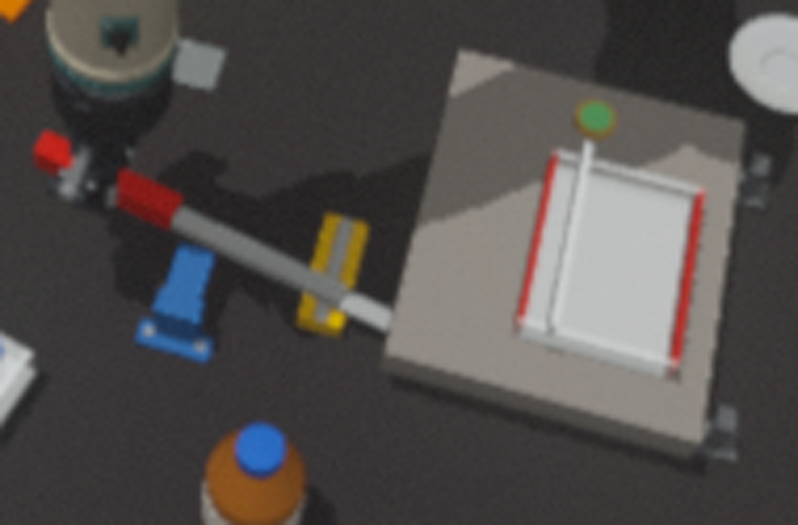

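View pics/w7.png

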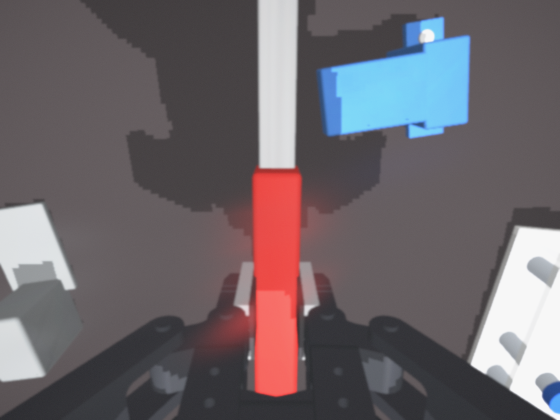

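Run:
```python
from b import *
import pickle
s=pickle.load(open("s0.pkl","rb"))["scene"]
for uv,z in (((332.1,266.4),.026),((342.9,270.7),.052),((342.9,270.7),.026),((325.2,262.9),.03)): print(uv,w2st(ray(s,uv,z)[0]).round(4))
p,r,_=cur();o,Rb=barnow(p,r);print(w2st(o+Rb.apply([.173,0,.006])))
```

```text
(332.1, 266.4) [ 0.0143 -0.0254  0.026 ]
(342.9, 270.7) [ 0.0454 -0.0411  0.052 ]
(342.9, 270.7) [ 0.0459 -0.0291  0.026 ]
(325.2, 262.9) [-0.0066 -0.0227  0.03  ]
[ 0.00866374 -0.02314468  0.02810775]
```

Emit:
drive_tool --motion '[[[2,0,0,0,0,0.6,-1],[4,0,0,0,0,1.1,-1],[5.5,0,0,0,0,1.6,-1],[7.3,0,0,0,0,2.1,-1],[7.3,0,0,0,0,2.1,-1]]]'

```text
time_s: 8.8
eef_pos: [0.619, -0.0667, 0.0194]
orientation: [-175.1, -0.1, -0.8]
wrist_force: [-0.9, -0.4, 1.7]
width: 0.0158
```

```bash
cat > look.py <<'E'
from b import *
from station import manip
import sys
def look(n,scene=True,wrist=True):
    chk(); tip()
    if scene:
        s=manip.snapshot("scene"); cv2.imwrite(f"pics/s{n}.png",cv2.resize(s["image"][195:320,250:440],None,fx=4.2,fy=4.2,interpolation=cv2.INTER_CUBIC))
    if wrist:
        p,r,_=cur(); w=manip.snapshot("wrist"); W=cloud(w,wristT(w,p,r))*1000; cv2.imwrite(f"pics/w{n}.png",w["image"])
        a=W[30:165,272:285].mean(1); l=np.hypot(*(a-a[0])[:,:2].T); k=np.polyfit(l,a[:,2],1); print("shank: tail-up slope deg",np.degrees(np.arctan(k[0])).round(2),"z at first",np.polyval(k,0).round(1),"first st",(w2st(a[0]/1000)*1000).round(1),"last",(w2st(a[-1]/1000)*1000).round(1))
E
python3 - <<'E'
from look import *
app([7.3,0,0,0,0,2.1]); look(8)
rows([(-8.8+d,-3.3,0.163,-0.022,0) for d in (5,10,15,20,22.5)])
E
```

```text
meas-cmd mm [ 0.  -1.8  0.1] rot [-0.04  0.02  0.14] F [-0.9 -0.4  1.7] T [-0.12  0.11  0.05] w 0.0158 t 8.8
grip st [-0.1626  0.0029  0.0132] tip st [ 0.0545 -0.0304  0.0257] ang [-8.7  -0.14  3.25]
shank: tail-up slope deg -2.82 z at first 30.8 first st [-65.4 -12.1  30.8] last [-112.2   -5.1   28.2]
[np.float64(0.0), np.float64(-0.5), np.float64(-4.7), np.float64(1.41), np.float64(-0.03), np.float64(-0.01)]
[np.float64(0.0), np.float64(-0.9), np.float64(-9.7), np.float64(2.84), np.float64(-0.21), np.float64(0.01)]
[np.float64(0.0), np.float64(-1.4), np.float64(-14.7), np.float64(4.24), np.float64(-0.52), np.float64(0.04)]
[np.float64(0.0), np.float64(-1.8), np.float64(-19.7), np.float64(5.61), np.float64(-0.94), np.float64(0.08)]
[np.float64(0.0), np.float64(-2.0), np.float64(-22.2), np.float64(6.28), np.float64(-1.2), np.float64(0.1)]
```

View pics/w8.png

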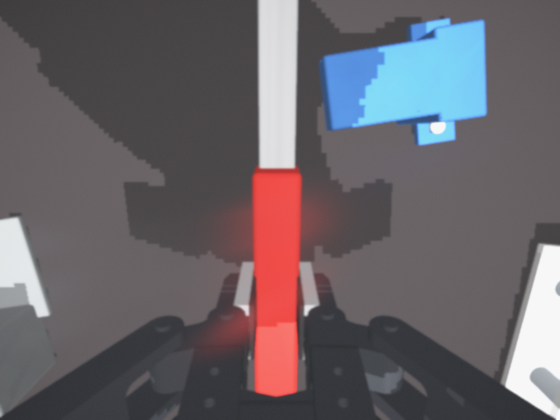

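Emit:
drive_tool --motion '[[[0,0,-2.5,0.7,0,0,-1],[0,-0.5,-5,1.5,0,0,-1],[0,-0.7,-7.5,2.2,-0.1,0,-1],[0,-0.9,-10,2.9,-0.2,0,-1],[0,-0.9,-10,2.9,-0.2,0,-1]]]'

```text
time_s: 9.32
eef_pos: [0.6514, -0.0646, 0.0203]
orientation: [-175.2, -0.4, 9.6]
wrist_force: [3.6, -3.5, 0.9]
width: 0.0156
```

Run:
```python
from look import *
app([0, -0.9, -10, 2.9, -0.2, 0]); look(9)
rows([(a,-3.3,0.163,-0.022,0) for a in (4,7,10,13.7)])
```

```text
meas-cmd mm [ 3.4 -1.3  0.7] rot [-0.2   0.28 -0.2 ] F [ 3.6 -3.5  0.9] T [-0.93 -0.72 -0.1 ] w 0.0156 t 9.3167
grip st [-0.165  -0.0292  0.0141] tip st [ 0.0546 -0.0228  0.0258] ang [1.66 0.16 3.09]
shank: tail-up slope deg -1.36 z at first 38.4 first st [-66.2 -26.   30.7] last [-113.6  -27.3   28.4]
[np.float64(0.0), np.float64(-0.3), np.float64(-2.5), np.float64(0.75), np.float64(-0.04), np.float64(0.02)]
[np.float64(0.0), np.float64(-0.5), np.float64(-5.5), np.float64(1.61), np.float64(-0.1), np.float64(0.02)]
[np.float64(0.0), np.float64(-0.8), np.float64(-8.5), np.float64(2.46), np.float64(-0.21), np.float64(0.03)]
[np.float64(0.0), np.float64(-1.1), np.float64(-12.2), np.float64(3.51), np.float64(-0.4), np.float64(0.05)]
```

View pics/w9.png

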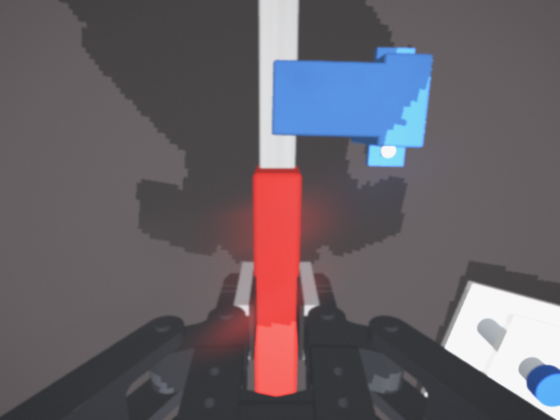

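View pics/s9.png

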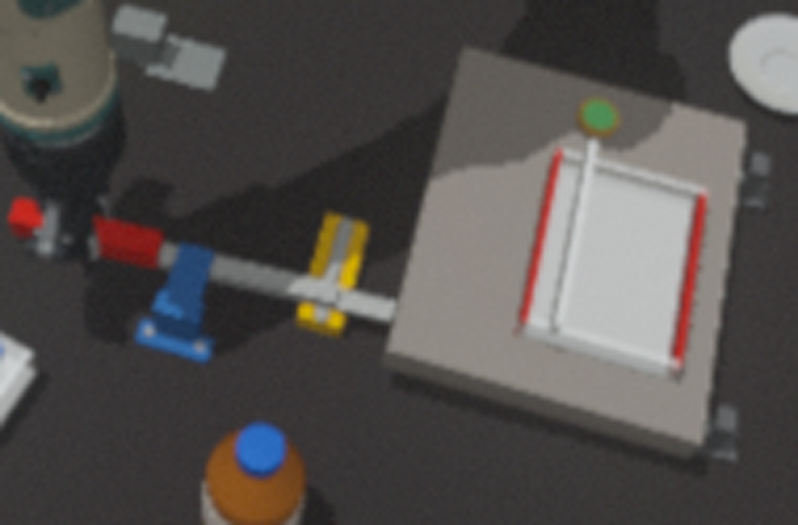

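Emit:
drive_tool --motion '[[[0,-0.2,-2.5,0.7,0,0,-1],[0,-0.5,-5.5,1.6,-0.1,0,-1],[0,-0.8,-8.5,2.4,-0.2,0,-1],[0,-1.1,-12,3.4,-0.4,0,-1],[0,-1.1,-12,3.4,-0.4,0,-1]]]'

```text
time_s: 9.83
eef_pos: [0.6849, -0.055, 0.0208]
orientation: [-175.3, -0.3, 21.7]
wrist_force: [5.3, -5.1, 1.4]
width: 0.0156
```

Run:
```python
from look import *
app([0, -1.1, -12, 3.4, -0.4, 0]); look(10)
rows([(13.7,a,0.163,-0.022,0) for a in (-2,-1,0,.5)])
```

```text
meas-cmd mm [ 4.  -1.2  0.9] rot [-0.24  0.31 -0.21] F [ 5.3 -5.1  1.4] T [-1.18 -1.3  -0.37] w 0.0156 t 9.8333
grip st [-0.1602 -0.0633  0.0146] tip st [ 0.0533 -0.0112  0.0262] ang [13.7   0.81  2.93]
shank: tail-up slope deg 6.43 z at first 36.2 first st [-64.  -39.7  30.6] last [-110.2  -50.9   28.6]
[np.float64(-1.3), np.float64(-0.0), np.float64(-0.2), np.float64(0.11), np.float64(-0.01), np.float64(-0.32)]
[np.float64(-2.3), np.float64(-0.0), np.float64(-0.2), np.float64(0.11), np.float64(-0.05), np.float64(-0.61)]
[np.float64(-3.3), np.float64(-0.0), np.float64(-0.2), np.float64(0.11), np.float64(-0.09), np.float64(-0.9)]
[np.float64(-3.8), np.float64(-0.0), np.float64(-0.2), np.float64(0.11), np.float64(-0.12), np.float64(-1.04)]
```

View pics/w10.png

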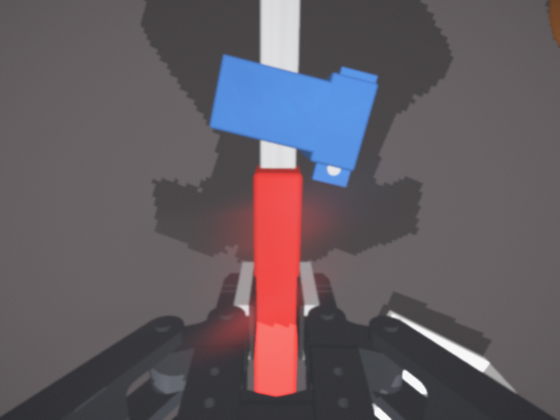

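View pics/s10.png

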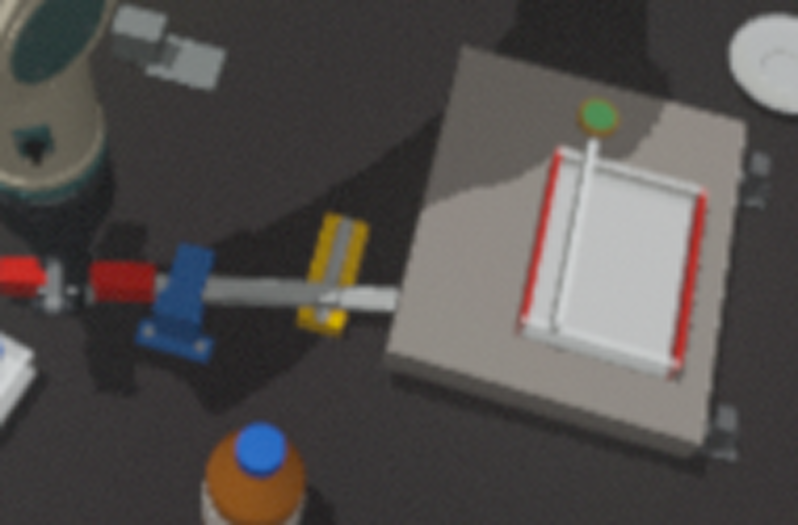

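Emit:
drive_tool --motion '[[[-1.3,0,0,0,0,-0.3,-1],[-2.3,0,0,0,0,-0.6,-1],[-3.3,0,0,0,-0.1,-0.9,-1],[-3.6,0,0,0,-0.1,-1,-1],[-3.6,0,0,0,-0.1,-1,-1]]]'

```text
time_s: 10.35
eef_pos: [0.6831, -0.0557, 0.0305]
orientation: [-178.9, -0.2, 21.4]
wrist_force: [6.4, -4.9, -2.3]
width: 0.0159
```

Run:
```python
from look import *
app([-3.6,0,0,0,-.1,-1]); look(11)
```

```text
meas-cmd mm [ 2.2 -2.   0.6] rot [-0.26  0.21  0.03] F [ 6.4 -4.9 -2.3] T [-1.09 -1.36 -0.58] w 0.0159 t 10.35
grip st [-0.161  -0.0615  0.0242] tip st [ 0.0529 -0.0102  0.0219] ang [13.49 -0.41 -0.48]
shank: tail-up slope deg 7.79 z at first 37.8 first st [-63.9 -38.6  34.6] last [-110.   -49.7   35.7]
```

Emit:
drive_tool --motion '[[[0,0,0,0.1,0.1,0,-1],[0,0,0,0.1,0.2,0,-1],[0,0,0,0.1,0.2,0,-1],[0,0,0,0.1,0.2,0,-1],[0,0,0,0.1,0.2,0,-1]]]'

```text
time_s: 10.87
eef_pos: [0.6832, -0.0556, 0.0303]
orientation: [-178.7, -0.1, 21.4]
wrist_force: [4.4, -1.6, 1.4]
width: 0.0159
```

Run:
```python
from look import *
app([0,0,0,.1,.2,0]); look(12)
```

```text
meas-cmd mm [ 0.7 -0.4  0.4] rot [-0.03  0.09  0.05] F [ 4.4 -1.6  1.4] T [-0.71 -1.02 -0.54] w 0.0159 t 10.8667
grip st [-0.1609 -0.0616  0.024 ] tip st [ 0.053  -0.0103  0.0226] ang [13.48 -0.22 -0.3 ]
shank: tail-up slope deg 6.33 z at first 38.1 first st [-63.9 -38.7  34.9] last [-110.1  -49.8   35.1]
```

View pics/w12.png

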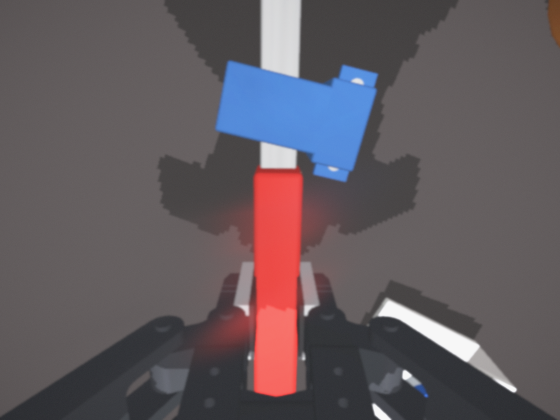

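View pics/s12.png

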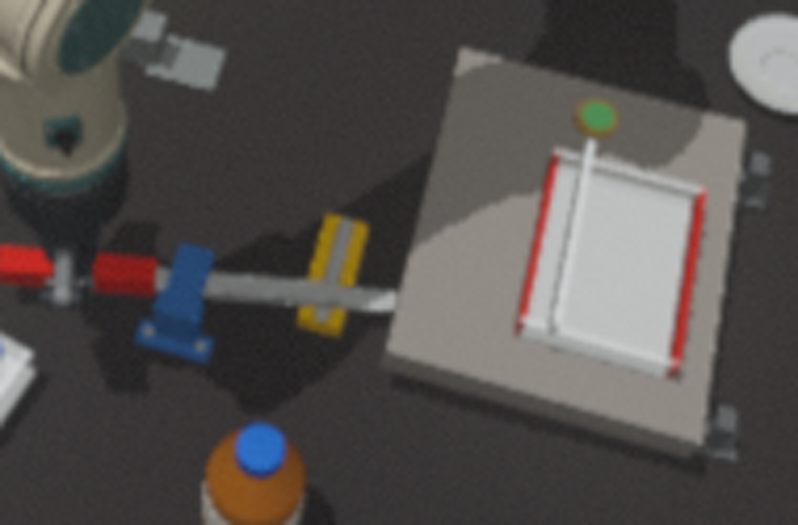

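Emit:
drive_tool --motion '[[[0,0,0,0,0,0,-0.7],[0,0,0,0,0,0,-0.5],[0,0,0,0,0,0,-0.3],[0,0,0,0,0,0,-0.3],[0,0,0,0,0,0,-0.3]]]'

```text
time_s: 11.38
eef_pos: [0.681, -0.0545, 0.0293]
orientation: [-178.5, 0.1, 21.5]
wrist_force: [-1.0, 0.3, 0.9]
width: 0.0303
```

Run:
```python
from look import *
look(13)
```

```text
meas-cmd mm [-1.5  0.7 -0.6] rot [ 0.14 -0.13 -0.02] F [-1.   0.3  0.9] T [-0.01 -0.05  0.02] w 0.0303 t 11.3833
grip st [-0.1595 -0.0596  0.023 ] tip st [ 0.0544 -0.008   0.0223] ang [13.55  0.04 -0.23]
shank: tail-up slope deg 8.39 z at first 37.4 first st [-62.9 -37.   35. ] last [-108.8  -48.1   35.4]
```

View pics/w13.png

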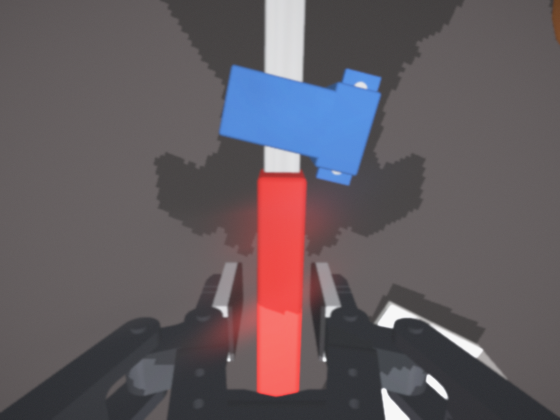

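View pics/s13.png

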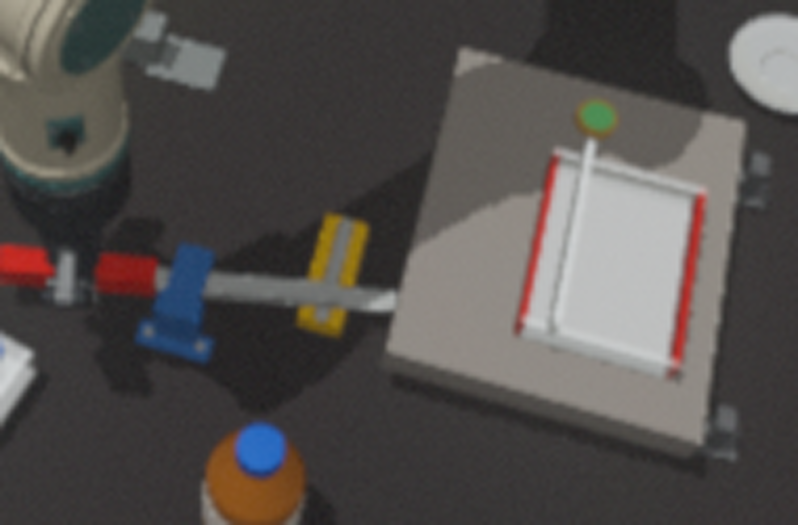

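Run:
```python
from b import *
import pickle
w=pickle.load(open("w2.pkl","rb"))
c=np.array([(133,270),(245,290),(232,453),(120,433)])/4+[110,60]-0.4
g=ray(w,c,.04,w["T"])[:,:2]*1000; print(g.round(1).tolist(),"center",g.mean(0).round(1)); f=(g[0]+g[1]-g[2]-g[3])/2; print("len",np.hypot(*f),"yaw",np.degrees(np.arctan2(f[1],f[0])), "wid",np.hypot(*(g[0]-g[1])))
c=np.array([(168,55),(333,88),(308,318)])/4+[110,60]-0.4
g=ray(w,c,.008,w["T"])[:,:2]*1000; print(g.round(1).tolist()); f=g[1]-g[2]; print(np.hypot(*f),np.degrees(np.arctan2(f[1],f[0])),np.hypot(*(g[0]-g[1])))
p,r,s=cur(); save(p,r); print(p,s["orientation"])
plan([0.486,-0.22,0.20],Rtool(10),p+[0,0,.12],r)
```

```text
[[470.8, -239.0], [494.3, -242.3], [489.6, -277.8], [465.2, -274.2]] center [ 480.  -258.3]
len 35.70377953855745 yaw 81.71868149311715 wid 23.798298176896473
[[470.8, -194.2], [507.5, -199.9], [499.8, -251.4]]
52.105548403538364 81.50337416192365 37.20194962495968
[ 0.68166497 -0.05499325  0.02962973] [-1.78553946e+02  6.13050291e-02  2.14667030e+01]
turn [-1.44  0.21 11.47] shift cm [-24.25   8.07  -5.22] | dist 26.09 ang 11.6
```

Emit:
drive_tool --motion '[[[0,0,0,0,0,-1,-0.3],[0,0,0,0,0,-3,-0.3],[0,0,0,0,0,-6,-0.3],[0,0,0,0,0,-9,-0.3],[0,0,0,0,0,-12,0]]]'

```text
time_s: 11.9
eef_pos: [0.6831, -0.0584, 0.1519]
orientation: [-178.6, 0.0, 21.4]
wrist_force: [0.2, -0.2, -0.4]
width: 0.0411
```

Run:
```python
from b import *
plan([0.480,-0.2583,0.10],Rtool(-8.4)); print(cur()[2]["time_s"])
```

```text
turn [-1.35  0.37 29.82] shift cm [-26.21  11.31   4.92] | dist 28.97 ang 29.9
11.9
```

Emit:
drive_tool --motion '[[[-0.3,0,3,-2.6,1.1,0,0.2],[-0.6,0.1,6.5,-5.8,2.5,0.3,0.2],[-0.9,0.2,10.5,-9.4,4.1,1,0.2],[-1.2,0.3,14.5,-13,5.7,1.8,0.2],[-1.3,0.3,18.5,-16.5,7.2,2.5,0.2]]]'

```text
time_s: 12.32
eef_pos: [0.5545, -0.186, 0.124]
orientation: [-179.9, -0.1, 2.8]
wrist_force: [1.3, -1.7, 0.2]
width: 0.0511
```

Run:
```python
from b import *
plan([0.480,-0.2583,0.10],Rtool(-8.4)); print(cur()[2]["time_s"])
```

```text
turn [-0.06 -0.12 11.16] shift cm [-7.79  6.87  2.38] | dist 10.66 ang 11.2
12.3167
```

Emit:
drive_tool --motion '[[[0,0,4,-2.8,2.5,0.8,0.2],[0,0,8,-5.4,4.8,1.6,0.2],[0,0,11,-7.2,6.4,2.3,0.2],[0,0,11,-7.2,6.4,2.3,0.2],[0,0,11,-7.2,6.4,2.3,0.2]]]'

```text
time_s: 12.73
eef_pos: [0.4862, -0.254, 0.1005]
orientation: [-179.9, -0.0, -8.3]
wrist_force: [0.6, 0.3, 0.6]
width: 0.0514
```

Run:
```python
from b import *
from station import manip
w=manip.snapshot("wrist"); p,r,s=cur(); print(abs(s["qvel"]).max()); w=manip.snapshot("wrist"); cv2.imwrite("pics/w14.png",w["image"])
s=manip.snapshot("scene"); cv2.imwrite("pics/s14.png",cv2.resize(s["image"][195:320,250:440],None,fx=4.2,fy=4.2,interpolation=cv2.INTER_CUBIC))
print(p); plan([0.480,-0.2583,0.012],Rtool(-8.4));
```

```text
1.620935923461518
[ 0.48774708 -0.25263744  0.10063128]
turn [-0.14 -0.16  0.46] shift cm [-0.81  0.82  8.85] | dist 8.93 ang 0.5
```

View pics/w14.png

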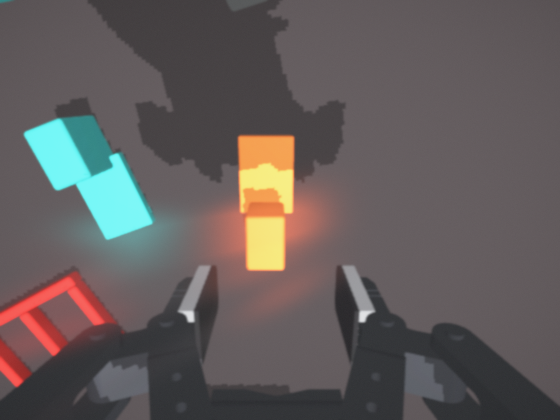

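View pics/s14.png

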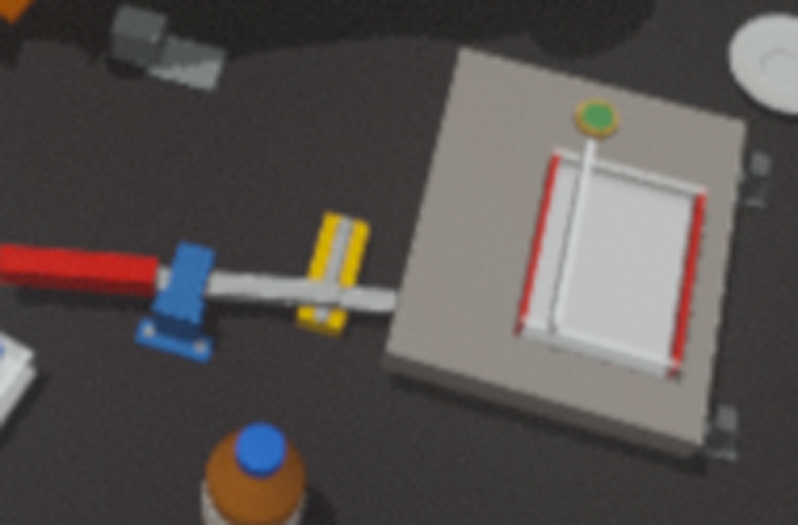

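Emit:
drive_tool --motion '[[[0,0,0.4,-0.6,0.6,1,0.2],[0,0,0.4,-0.8,0.8,3.5,0.2],[0,0,0.4,-0.8,0.8,6.5,0.2],[0,0,0.4,-0.8,0.8,8.7,0.2],[0,0,0.4,-0.8,0.8,8.7,0.2]]]'

```text
time_s: 13.3
eef_pos: [0.4775, -0.2565, 0.0098]
orientation: [-179.7, 0.2, -8.3]
wrist_force: [0.9, -0.1, 0.4]
width: 0.0512
```

Run:
```python
from b import *
from station import manip
w=manip.snapshot("wrist"); cv2.imwrite("pics/w15.png",w["image"])
plan([0.480,-0.2583,0.012],Rtool(-8.4)); print(cur()[2]["wrist_force"])
```

```text
turn [-0.22  0.1   0.04] shift cm [ 0.19  0.07 -0.04] | dist 0.2 ang 0.2
[-0.52308667 -0.07505496  0.14945717]
```

View pics/w15.png

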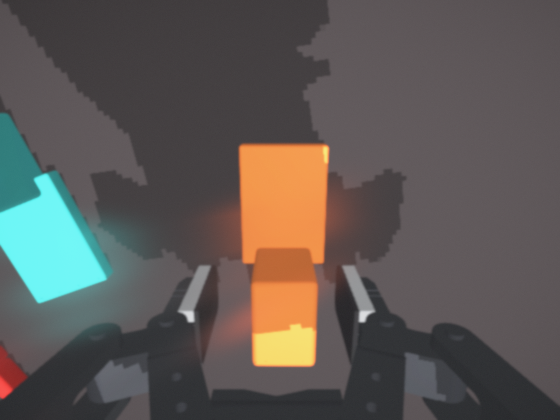

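Block is centred between the pads (px 253–317). Close gently.

Emit:
drive_tool --motion '[[[0,0,0,0.2,0,0,0],[0,0,0,0.2,0,0,-1],[0,0,0,0.2,0,0,-1],[0,0,0,0.2,0,0,-1],[0,0,0,0.2,0,0,-1]]]' --newtons 40

```text
time_s: 13.77
eef_pos: [0.482, -0.26, 0.0148]
orientation: [-180.0, -0.3, -8.5]
wrist_force: [0.5, -0.0, 6.7]
width: 0.0237
```

Run:
```python
from b import *
from station import manip
p,r,s=cur(); w=manip.snapshot("wrist"); P=cloud(w,w["T_tool_cam"])*1000
print(p,s["orientation"],s["width"],s["wrist_force"])
H=hsv(w); o=blob((H[...,0]>4)&(H[...,0]<20)&(H[...,1]>150)&(H[...,2]>60),(284,200))
cv2.imwrite("pics/w16.png",w["image"])
for rw in range(130,380,12): print(rw,P[rw,283].round(1),np.where(o[rw])[0][[0,-1]] if o[rw].any() else None)
```

```text
[ 0.48195521 -0.25999924  0.0147515 ] [-179.95464407   -0.2639292    -8.45639987] 0.02373171452015035 [ 0.49207617 -0.02918678  6.65006892]
130 [  2.2 -64.9  15. ] None
142 [  2.1 -60.7   7.7] [231 313]
154 [  2.1 -55.8   7.4] [231 316]
166 [  2.1 -50.9   6.5] [232 316]
178 [  2.1 -45.7   6.9] [232 316]
190 [  2.2 -40.4   7. ] [233 316]
202 [  2.2 -34.9   7.5] [234 316]
214 [  2.2 -29.6   7. ] [234 316]
226 [  2.3 -23.9   7.1] [235 316]
238 [  2.3 -18.8   5.7] [235 315]
250 [  2.  -18.7  -7.4] [236 315]
262 [  1.8 -18.5 -18.2] [246 305]
274 [  1.7 -17.1 -25.2] [244 308]
286 [  1.7 -11.7 -24.3] [244 308]
298 [  1.8  -6.8 -24.5] [244 308]
310 [  1.8  -2.3 -25.5] [244 307]
322 [  1.8   3.5 -24.7] [244 307]
334 [  1.8   8.7 -24.9] [245 307]
346 [  1.9  13.8 -25.4] [247 306]
358 [ 2.8 52.8 14.6] None
370 [ 2.9 61.1 15.3] None
```

View pics/w16.png

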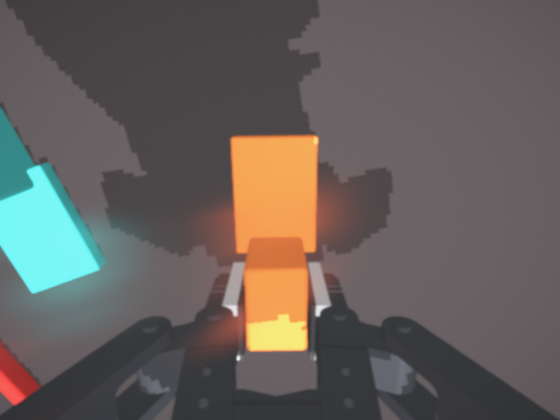

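```bash
cat >> b.py <<'E'
SH=0.0186
def shim(x,y,under):  # shoulder at station x,y; underside height
    t=st2w([x-SH,y,under+0.015]); return t,Rtool(TH-90)
E
python3 - <<'E'
from b import *
p,r,s=cur(); save(p-[0,0,0.004],r); p0=p-[0,0,.004]
plan(p0+[0,0.02,0.075],r,p0,r)
t=shim(-0.045,0.09,0.06); print(t[0]); plan(t[0],t[1],p0,r)
E
```

```text
turn [0. 0. 0.] shift cm [-0.26 -1.98 -7.5 ] | dist 7.76 ang 0.0
[0.51906142 0.02116345 0.075     ]
turn [-1.000e-02 -2.700e-01 -1.641e+01] shift cm [ -0.43 -28.36  -6.4 ] | dist 29.08 ang 16.4
```

Emit:
drive_tool --motion '[[[0,0,0,0,0,-1,-1],[0,0,0,0,-0.3,-3.5,-1],[0,0,0,0,-1.3,-6,-1],[0,0,-2,0,-4,-7,-1],[0,0,-5,0,-7.5,-7,-1]]]'

```text
time_s: 14.23
eef_pos: [0.4928, -0.1888, 0.0868]
orientation: [179.8, -0.4, -3.7]
wrist_force: [1.9, 1.3, -1.2]
width: 0.0233
```

Run:
```python
from b import *
app([0,0,-5,0,-7.5,-7]); chk()
p,r=load(); t=shim(-0.045,0.09,0.06); plan(t[0],t[1],p,r)
```

```text
meas-cmd mm [ 0.2 -3.   5.9] rot [-0.19  0.17  0.24] F [ 1.9  1.3 -1.2] T [-0.   -0.04  0.01] w 0.0233 t 14.2333
turn [ -0.    -0.27 -11.41] shift cm [  1.39 -20.82   0.6 ] | dist 20.87 ang 11.4
```

Emit:
drive_tool --motion '[[[0,0,-2.5,0.3,-3.7,0,-1],[0,0,-5,0.6,-7.4,0,-1],[0,0,-7.5,0.9,-11,0,-1],[0,0,-10,1.2,-14.6,0,-1],[0,0,-11.4,1.3,-18,0,-1]]]'

```text
time_s: 14.65
eef_pos: [0.5157, -0.0044, 0.0844]
orientation: [-179.9, -0.2, 8.1]
wrist_force: [1.7, -0.1, -2.3]
width: 0.0233
```

Emit:
drive_tool --motion '[[[0,0,0,0,0,0,-1],[0,0,0,0,0,0,-1],[0,0,0,0,0,0,-1],[0,0,0,0,0,0,-1],[0,0,0,0,0,0,-1]]]'

```text
time_s: 15.07
eef_pos: [0.5152, -0.0084, 0.0838]
orientation: [-180.0, -0.1, 7.7]
wrist_force: [1.0, 0.1, -1.8]
width: 0.0231
```

Run:
```python
from b import *
from station import manip
app([0,0,-11.4,1.3,-18,0]); chk()
p,r,s=cur(); save(p,r); print(p,abs(s["qvel"]).max())
for q in ((-0.045,0.09,0.06),(-0.045,.09,.0015),(0.035,.09,.0015)): t=shim(*q); plan(t[0],t[1],p,r)
w=manip.snapshot("wrist"); cv2.imwrite("pics/w17.png",w["image"])
W=cloud(w,wristT(w,p,r)); 
import pickle; w["T"]=wristT(w,p,r); pickle.dump(w,open("w17.pkl","wb"))
```

```text
meas-cmd mm [-1.3 -1.5  2.8] rot [ 0.05 -0.16  0.19] F [ 1.   0.1 -1.8] T [-0.03 -0.1  -0.01] w 0.0231 t 15.0667
[ 0.51521301 -0.00840754  0.08378126] 0.29976326369500034
turn [-0.02 -0.1  -0.2 ] shift cm [ 0.78 -2.88  0.88] | dist 3.11 ang 0.2
turn [-0.02 -0.1  -0.2 ] shift cm [ 0.77 -2.88  6.73] | dist 7.36 ang 0.2
turn [-0.02 -0.1  -0.2 ] shift cm [  0.74 -10.88   6.73] | dist 12.81 ang 0.2
```

View pics/w17.png

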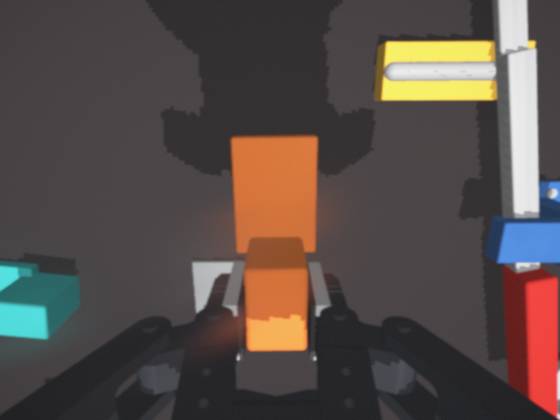

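Run:
```python
from b import *
import pickle
w=pickle.load(open("w17.pkl","rb"))
print("ridge",[w2st(q).round(4).tolist() for q in ray(w,[(388,72),(440,72),(490,71)],.0226,w["T"])])
print("block left edge",w2st(ray(w,(381,70),.0176,w["T"])[0]).round(4), "lip end",w2st(ray(w,(490,240),.045,w["T"])[0]).round(4))
s=pickle.load(open("s0.pkl","rb"))["top"]
for uv in ((259,224),(260,236.5),(276.5,226),(288,222),(288,230)): print(uv,ray(s,uv,.01)[0].round(4),w2st(ray(s,uv,.01)[0]).round(3))
```

```text
ridge [[-0.0012, 0.0385, 0.0226], [-0.0013, 0.0109, 0.0226], [-0.0009, -0.0156, 0.0226]]
block left edge [0.0002 0.0409 0.0176] lip end [-0.0883 -0.0182  0.045 ]
(259, 224) [ 0.4974 -0.0404  0.01  ] [-0.122  0.12   0.01 ]
(260, 236.5) [ 0.4616 -0.0435  0.01  ] [-0.12   0.156  0.01 ]
(276.5, 226) [ 0.4918 -0.0906  0.01  ] [-0.17   0.132  0.01 ]
(288, 222) [ 0.5033 -0.1236  0.01  ] [-0.205  0.126  0.01 ]
(288, 230) [ 0.4803 -0.1235  0.01  ] [-0.202  0.148  0.01 ]
```

Emit:
drive_tool --motion '[[[0,0,0,0.3,-2,0,-1],[0,0,-0.1,0.8,-4.4,1.5,-1],[0,0,-0.2,0.8,-4.4,4.5,-1],[0,0,-0.2,0.8,-4.4,6.6,-1],[0,0,-0.2,0.8,-4.4,6.6,-1]]]'

```text
time_s: 15.53
eef_pos: [0.5164, 0.0379, 0.0152]
orientation: [-179.9, 0.1, 8.1]
wrist_force: [-0.2, 0.0, -0.2]
width: 0.0232
```

Run:
```python
from b import *
from station import manip
app([0,0,-.2,.8,-4.4,6.6]); chk(); manip.snapshot("top"); chk()
p,r,s=cur(); w=manip.snapshot("wrist"); cv2.imwrite("pics/w18.png",w["image"]); w["T"]=wristT(w,p,r)
P=cloud(w,w["T_tool_cam"])*1000; print([ (rw,P[rw,275].round(1)) for rw in (150,200,235)])
W=cloud(w,w["T"]); print("bench z near",W[200,200],W[300,400])
print(w2st(p)); 
for q in ((0.035,.09,.001),(0.045,.09,.001)): t=shim(*q); plan(t[0],t[1],p,r)
```

```text
meas-cmd mm [-0.9  1.6 -2.7] rot [ 0.07 -0.18 -0.13] F [-0.2  0.  -0.2] T [-0.08  0.02  0.02] w 0.0232 t 15.5333
meas-cmd mm [-0.9  1.  -1.3] rot [ 0.05 -0.17 -0.08] F [ 0.6 -0.8 -0.2] T [-0.05  0.04 -0.04] w 0.0238 t 15.5833
[(150, array([ -1. , -57.8,   6.4])), (200, array([ -1. , -36.4,   6.2])), (235, array([ -1. , -20.2,   6.3]))]
bench z near [4.76520409e-01 6.54698291e-02 6.64126565e-05] [ 0.58081852  0.02670248 -0.00092233]
[-0.04728872  0.0903931   0.0164624 ]
turn [-0.07  0.06  0.08] shift cm [ 0.05 -6.37  0.05] | dist 6.37 ang 0.1
turn [-0.07  0.06  0.08] shift cm [ 0.05 -7.37  0.06] | dist 7.37 ang 0.1
```

View pics/w18.png

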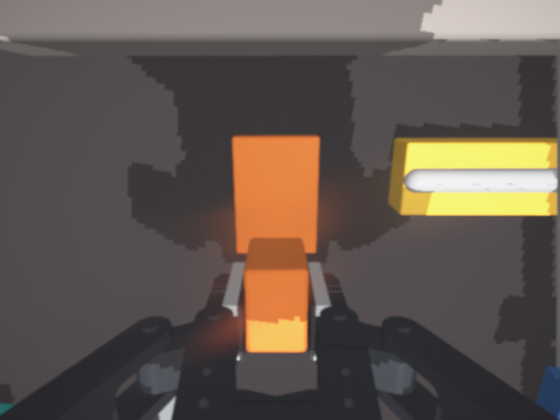

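Run:
```python
from b import *
from station import manip
p,r,s=cur(); print(w2st(p).round(4)); w=manip.snapshot("wrist"); T=wristT(w,p,r)
H=hsv(w); W=cloud(w,T)
for c in (100,180,350,420): 
    col=[(rw,*(w2st(W[rw,c])*1000).round(1)) for rw in (30,45,50,54,57)]; print(c,col)
for z in (.026,.028,.03): print(z,w2st(ray(w,(276,56),z,T)[0]).round(4))
```

```text
[-0.0477  0.09    0.0174]
100 [(30, np.float64(47.3), np.float64(136.3), np.float64(57.3)), (45, np.float64(45.0), np.float64(141.1), np.float64(47.7)), (50, np.float64(44.7), np.float64(145.1), np.float64(39.2)), (54, np.float64(44.4), np.float64(148.8), np.float64(31.3)), (57, np.float64(46.8), np.float64(163.9), np.float64(-1.7))]
180 [(30, np.float64(47.3), np.float64(115.6), np.float64(57.2)), (45, np.float64(45.0), np.float64(118.3), np.float64(47.3)), (50, np.float64(44.7), np.float64(120.4), np.float64(39.0)), (54, np.float64(44.4), np.float64(122.5), np.float64(31.0)), (57, np.float64(46.6), np.float64(130.0), np.float64(0.9))]
350 [(30, np.float64(47.5), np.float64(71.3), np.float64(56.1)), (45, np.float64(44.9), np.float64(69.7), np.float64(48.8)), (50, np.float64(44.9), np.float64(67.6), np.float64(38.1)), (54, np.float64(44.6), np.float64(65.9), np.float64(29.6)), (57, np.float64(46.8), np.float64(59.9), np.float64(-1.3))]
420 [(30, np.float64(47.3), np.float64(53.5), np.float64(57.6)), (45, np.float64(44.9), np.float64(49.9), np.float64(48.8)), (50, np.float64(44.8), np.float64(46.1), np.float64(38.9)), (54, np.float64(44.7), np.float64(42.4), np.float64(29.5)), (57, np.float64(46.7), np.float64(31.4), np.float64(0.1))]
0.026 [0.0444 0.0907 0.026 ]
0.028 [0.0442 0.0907 0.028 ]
0.03 [0.044  0.0907 0.03  ]
```

Emit:
drive_tool --motion '[[[0,0,0,0,-0.5,0.2,-1],[0,0,0,0,-2,0.2,-1],[0,0,0,0,-3.5,0.2,-1],[0,0,0,0,-5,0.2,-1],[0,0,0,0,-6,0.2,-1]]]'

```text
time_s: 16.1
eef_pos: [0.5087, 0.0995, 0.0164]
orientation: [-179.9, -0.1, 8.2]
wrist_force: [-0.1, 0.3, -1.2]
width: 0.0234
```

Run:
```python
from b import *
from station import manip
app([0,0,0,0,-6,.2]); chk(); manip.snapshot("top"); manip.snapshot("top"); chk()
p,r,s=cur(); print(w2st(p).round(4), abs(s["qvel"]).max(),"gap to home mm",(0.0444-w2st(p)[0]-SH)*1000)
w=manip.snapshot("wrist"); cv2.imwrite("pics/w19.png",w["image"])
```

```text
meas-cmd mm [-0.3  3.7  0.6] rot [ 0.11  0.03 -0.22] F [-0.1  0.3 -1.2] T [-0.   -0.02  0.07] w 0.0234 t 16.1
meas-cmd mm [-0.4  4.3  0.3] rot [ 0.13  0.03 -0.36] F [ 0.4 -0.4 -1.4] T [-0.06  0.    0.01] w 0.0233 t 16.2
[0.0159 0.0894 0.0161] 2.078108632569787 gap to home mm 9.853038744317429
```

View pics/w19.png

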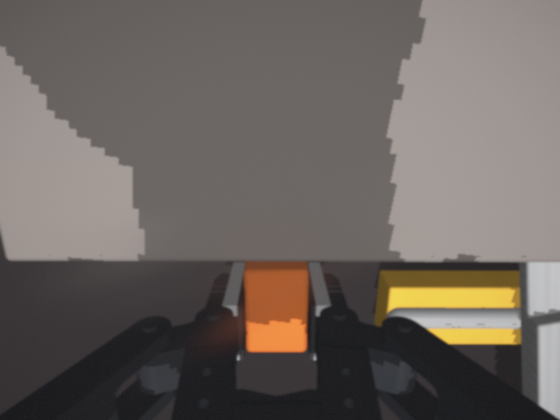

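Emit:
drive_tool --motion '[[[0,0,0,0,-0.2,0,-1],[0,0,0,0,-0.4,0,-1],[0,0,0,0,-0.6,0,-1],[0,0,0,0,-0.8,0,-1],[0,0,0,0,-0.8,0,-1]]]'

```text
time_s: 16.67
eef_pos: [0.5076, 0.1057, 0.0155]
orientation: [-179.9, -0.1, 8.1]
wrist_force: [-0.8, -0.2, -0.7]
width: 0.0238
```

```bash
cat > gap.py <<'E'
from b import *
p,r,s=cur(); print(w2st(p).round(4), "vel",abs(s["qvel"]).max().round(1),"gap to home mm",((0.0444-w2st(p)[0]-SH)*1000).round(2),"F",s["wrist_force"].round(1),"Fx st",(s["wrist_force"]@X3).round(1))
E
python3 gap.py
```

```text
[0.0217 0.0897 0.0155] vel 0.3 gap to home mm 4.12 F [-0.8 -0.2 -0.7] Fx st -0.0
```

Emit:
drive_tool --motion '[[[0,0,0,0,-0.1,0,-1],[0,0,0,0,-0.2,0,-1],[0,0,0,0,-0.3,0,-1],[0,0,0,0,-0.4,0,-1],[0,0,0,0,-0.4,0,-1]]]'

```text
time_s: 17.08
eef_pos: [0.5071, 0.1092, 0.0156]
orientation: [-180.0, -0.1, 8.1]
wrist_force: [-0.4, -1.2, -1.0]
width: 0.0232
```

```bash
python3 gap.py
```

```text
[0.0253 0.0897 0.0156] vel 0.1 gap to home mm 0.53 F [-0.4 -1.2 -1. ] Fx st -1.1
```

Emit:
drive_tool --motion '[[[0,0,0,0,-0.1,0,-1],[0,0,0,0,-0.2,0,-1],[0,0,0,0,-0.2,0,-1],[0,0,0,0,-0.2,0,-1],[0,0,0,0,-0.2,0,-1]]]'

```text
time_s: 17.5
eef_pos: [0.5071, 0.1093, 0.0156]
orientation: [179.9, -0.1, 8.0]
wrist_force: [0.1, -6.5, -0.1]
width: 0.0235
```

```bash
python3 gap.py
```

```text
[0.0254 0.0897 0.0156] vel 0.1 gap to home mm 0.43 F [ 0.1 -6.5 -0.1] Fx st -6.4
```

Emit:
drive_tool --motion '[[[0,0,0,0,0.1,0.1,-1],[0,0,0,0,0.2,0.1,-1],[0,0,0,0,0.2,0.1,-1],[0,0,0,0,0.2,0.1,-0.3],[0,0,0,0,0.2,0.1,-0.2]]]'

```text
time_s: 17.92
eef_pos: [0.5069, 0.1104, 0.0146]
orientation: [-179.9, -0.1, 8.2]
wrist_force: [0.7, 0.6, -0.5]
width: 0.0338
```

```bash
python3 gap.py
python3 - <<'E'
from h import *
from station import manip
s=manip.snapshot("scene"); cv2.imwrite("pics/s20.png",cv2.resize(s["image"][195:320,250:440],None,fx=4.2,fy=4.2,interpolation=cv2.INTER_CUBIC))
s=manip.snapshot("wrist"); cv2.imwrite("pics/w20.png",s["image"])
E
```

```text
[0.0264 0.0897 0.0146] vel 0.2 gap to home mm -0.64 F [ 0.7  0.6 -0.5] Fx st 0.5
```

View pics/w20.png

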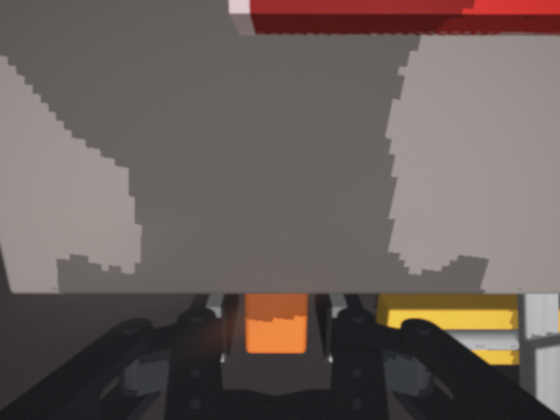

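Emit:
drive_tool --motion '[[[0,0,0,0,0,-0.5,-0.2],[0,0,0,0,0.1,-2,-0.2],[0,0,0,0,0.3,-5,-0.2],[0,0,0,0,0.6,-8,-0.2],[0,0,0,0,1,-11,-0.2]]]'

```text
time_s: 18.43
eef_pos: [0.5078, 0.0997, 0.1259]
orientation: [-179.9, -0.0, 8.1]
wrist_force: [-0.5, -0.4, -0.1]
width: 0.0337
```

Run:
```python
from b import *
from station import manip
import pickle
manip.snapshot("top"); manip.snapshot("top")
p,r,s=cur(); print(p,abs(s["qvel"]).max()); w=manip.snapshot("wrist"); w["T"]=wristT(w,p,r); cv2.imwrite("pics/w21.png",w["image"])
s=manip.snapshot("scene"); cv2.imwrite("pics/s21.png",cv2.resize(s["image"][195:320,250:440],None,fx=4.2,fy=4.2,interpolation=cv2.INTER_CUBIC))
W=cloud(w,w["T"]); H=hsv(w); o=(H[...,0]>4)&(H[...,0]<20)&(H[...,1]>150)&(H[...,2]>60); q=W[o]; q=q[q[:,2]>.036]
st=np.array([w2st(a) for a in q]); print("block top st",st.min(0).round(4),st.max(0).round(4),np.percentile(st,[2,98],axis=0).round(4).tolist())
```

```text
[0.51145306 0.0991441  0.12901958] 3.651859354259674
block top st [0.0085 0.0782 0.0372] [0.0927 0.102  0.2715] [[0.0096, 0.0789, 0.0382], [0.0409, 0.1014, 0.0412]]
```

View pics/w21.png

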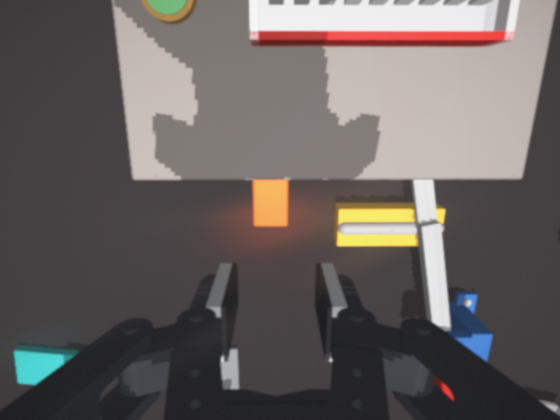

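View pics/s21.png

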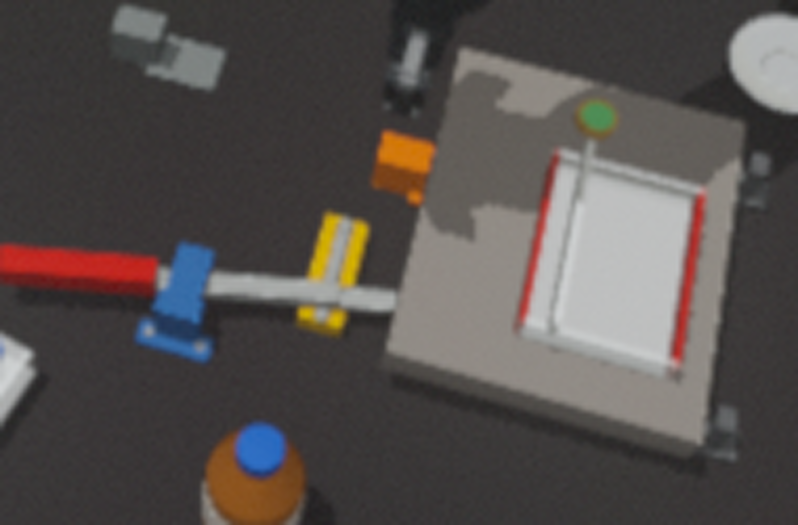

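Run:
```python
from b import *
plan([0.6825,-0.054,0.12],R.from_euler('xyz',[-178.5,0,21.5],degrees=True))
```

```text
turn [  1.4   -0.4  -13.35] shift cm [15.02 17.7   0.58] | dist 23.22 ang 13.4
```

Emit:
drive_tool --motion '[[[0,0,-2,1.6,2,-0.5,-0.2],[0.3,0,-4,3.5,4.2,-0.5,-0.2],[0.6,-0.1,-6.5,5.9,7,-0.5,-0.2],[0.9,-0.2,-9,8.3,9.8,-0.3,-0.2],[1.2,-0.3,-11.5,10.7,12.6,0,-0.2]]]'

```text
time_s: 19.05
eef_pos: [0.6323, -0.0106, 0.1233]
orientation: [-178.6, 0.2, 19.8]
wrist_force: [0.7, 0.3, -1.1]
width: 0.034
```

Run:
```python
from b import *
plan([0.6825,-0.054,0.12],R.from_euler('xyz',[-178.5,0,21.5],degrees=True))
```

```text
turn [ 0.12  0.14 -1.71] shift cm [3.26 5.79 0.18] | dist 6.65 ang 1.7
```

Emit:
drive_tool --motion '[[[0,0,-1,1.5,2.5,0,-0.2],[0,0,-1.7,2.8,4.7,0,-0.2],[0,0,-1.7,3.1,5.3,0,-0.2],[0,0,-1.7,3.1,5.3,0,-0.2],[0,0,-1.7,3.1,5.3,0,-0.2]]]'

```text
time_s: 19.47
eef_pos: [0.6775, -0.0489, 0.1217]
orientation: [-178.6, 0.2, 21.3]
wrist_force: [-0.8, 1.1, -0.4]
width: 0.0341
```

Run:
```python
from b import *
from station import manip
manip.snapshot("top"); p,r,s=cur(); print(p,abs(s["qvel"]).max()); w=manip.snapshot("wrist"); T=wristT(w,p,r); cv2.imwrite("pics/w22.png",w["image"])
plan([0.6825,-0.054,0.0293],R.from_euler('xyz',[-178.5,0,21.5],degrees=True))
H=hsv(w); red=blob(((H[...,0]<5)|(H[...,0]>175))&(H[...,1]>150)&(H[...,2]>60),(280,280)); W=cloud(w,T); 
q=W[red]; q=q[q[:,2]>.03]; rr=cv2.minAreaRect((q[:,:2]*1000).astype(np.float32)); print(rr,np.percentile(q[:,2],[5,50,95]))
```

```text
[ 0.67739304 -0.04797908  0.12208412] 0.8783163019762639
turn [ 0.08  0.14 -0.1 ] shift cm [0.25 1.01 9.3 ] | dist 9.36 ang 0.2
((677.11767578125, -39.94410705566406), (17.937013626098633, 134.3673858642578), 20.669912338256836) [0.04598382 0.04741978 0.04864875]
```

View pics/w22.png

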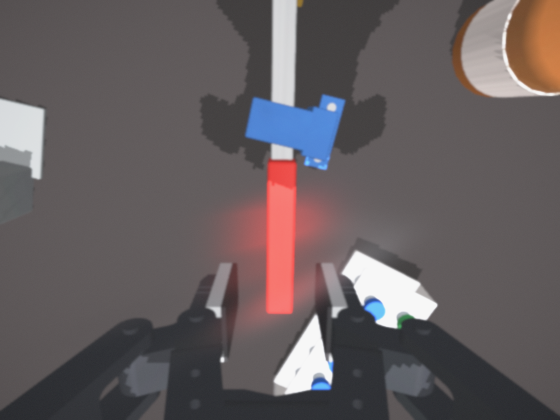

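Run:
```python
from b import *
from station import manip
p,r,s=cur(); w=manip.snapshot("wrist"); T=wristT(w,p,r)
a=ray(w,[(282,162),(280,313)],.047,T); print(a.round(4)); print(np.linalg.norm(a[0]-a[1])); print("yaw",np.degrees(np.arctan2(*(a[0]-a[1])[[1,0]])),a.mean(0), w2st(a.mean(0)))
c=a.mean(0); plan([c[0],c[1],0.0293],R.from_euler('xyz',[-178.5,0,21.5],degrees=True))
```

```text
[[ 0.665  -0.0067  0.047 ]
 [ 0.7025 -0.1049  0.047 ]]
0.10517375836208454
yaw 110.89546137353246 [ 0.68374112 -0.05579968  0.047     ] [-0.16260011 -0.0624523   0.047     ]
turn [ 0.11  0.1  -0.08] shift cm [0.27 1.2  9.33] | dist 9.41 ang 0.2
```

Emit:
drive_tool --motion '[[[0,0,0,0.2,0.8,1,-0.2],[0,0,0,0.3,1.1,3.5,-0.2],[0,0,0,0.3,1.1,6.5,-0.2],[0,0,0,0.3,1.1,9.2,-0.2],[0,0,0,0.3,1.1,9.2,-0.2]]]'

```text
time_s: 20.03
eef_pos: [0.6802, -0.0557, 0.025]
orientation: [-178.4, 0.6, 21.4]
wrist_force: [-1.6, 0.1, -0.7]
width: 0.0345
```

Run:
```python
from b import *
from station import manip
p,r,s=cur(); w=manip.snapshot("wrist"); cv2.imwrite("pics/w23.png",w["image"]); print(p,s["wrist_force"],s["orientation"])
```

```text
[ 0.68022582 -0.05565039  0.02497257] [-1.61470119  0.08753046 -0.66396307] [-178.41701797    0.57382406   21.35486761]
```

View pics/w23.png

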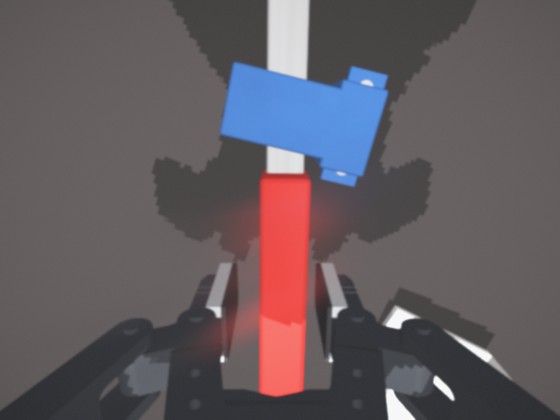

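Emit:
drive_tool --motion '[[[0,0,0,0.2,0,-0.2,-0.2],[0,0,0,0.2,0,-0.2,-0.2],[0,0,0,0.2,0,-0.2,-0.4],[0,0,0,0.2,0,-0.2,-0.5],[0,0,0,0.2,0,-0.2,-0.5]]]'

```text
time_s: 20.5
eef_pos: [0.6874, -0.0567, 0.0345]
orientation: [-178.8, -0.0, 21.3]
wrist_force: [-0.0, -0.3, 0.8]
width: 0.0214
```

Run:
```python
from b import *
from station import manip
p,r,s=cur(); w=manip.snapshot("wrist"); cv2.imwrite("pics/w24.png",w["image"][150:420]); print(p,s["wrist_force"],s["orientation"],s["width"])
```

```text
[ 0.68738272 -0.05672163  0.0344673 ] [-0.00655957 -0.29014884  0.7895798 ] [-1.78779279e+02 -3.65141214e-02  2.13082696e+01] 0.021430941259388582
```

View pics/w24.png

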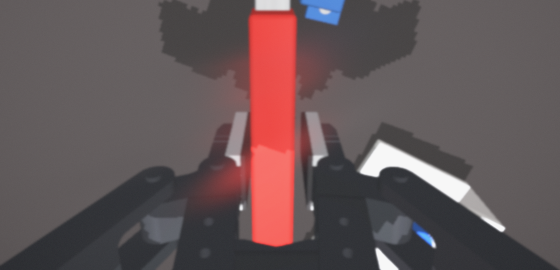

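Emit:
drive_tool --motion '[[[0,0,0,-0.1,0,0.3,-0.5],[0,0,0,-0.1,0,0.4,-0.5],[0,0,0,-0.1,0,0.4,-1],[0,0,0,-0.1,0,0.4,-1],[0,0,0,-0.1,0,0.4,-1]]]' --newtons 100

```text
time_s: 20.97
eef_pos: [0.6862, -0.0562, 0.0292]
orientation: [-178.7, 0.0, 21.3]
wrist_force: [1.1, -0.6, 0.8]
width: 0.0154
```

Run:
```python
from look import *
p,r,s=cur(); save(p,r); look(25)
w=manip.snapshot("wrist"); P=cloud(w,w["T_tool_cam"])*1000
for rw in (20,50,145,155,165,175,200,260,320): print(rw,P[rw,272:281].mean(0).round(1))
```

```text
meas-cmd mm [0. 0. 0.] rot [0. 0. 0.] F [ 1.1 -0.6  0.8] T [ 0.1  -0.08  0.16] w 0.0154 t 20.9667
grip st [-0.162  -0.0645  0.0229] tip st [ 0.052  -0.0136  0.0213] ang [13.39 -0.15 -0.39]
shank: tail-up slope deg 5.44 z at first 38.7 first st [-65.1 -41.8  35. ] last [-110.8  -52.8   35.5]
20 [  -0.3 -104.2   -3.3]
50 [ -0.4 -92.8 -19.1]
145 [ -0.3 -61.2  -4.5]
155 [ -0.3 -57.5  -4.7]
165 [ -0.3 -54.1  -7.4]
175 [ -0.3 -52.3 -17.2]
200 [ -0.3 -43.1 -17.5]
260 [ -0.4 -26.3 -32.3]
320 [ -0.4   6.1 -19.2]
```

View pics/w25.png

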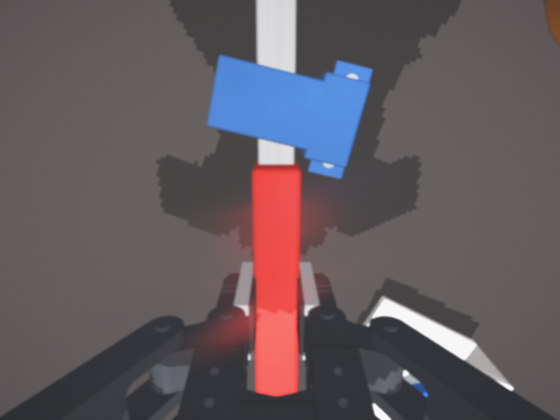

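```bash
sed -i 's/OFF=np.array(\[-0.0015,0,0.0063\])/OFF=np.array([-0.001,0,0.0058])/' b.py
python3 - <<'E'
from b import *
chk(); tip()
rows([(13.4,a,0.1665,-0.026,0) for a in (-0.7,-1.7,-2.6,-3.5)])
E
```

```text
meas-cmd mm [-0. -0.  0.] rot [-0.  0.  0.] F [0.9 0.9 0.3] T [ 0.18 -0.08  0.08] w 0.0153 t 21.1167
grip st [-0.1625 -0.0646  0.0234] tip st [ 0.0515 -0.0137  0.0218] ang [13.39 -0.15 -0.39]
[np.float64(1.1), np.float64(0.0), np.float64(-0.0), np.float64(0.01), np.float64(-0.03), np.float64(0.28)]
[np.float64(2.1), np.float64(0.0), np.float64(-0.0), np.float64(0.0), np.float64(-0.01), np.float64(0.57)]
[np.float64(3.0), np.float64(0.0), np.float64(-0.0), np.float64(0.0), np.float64(0.01), np.float64(0.84)]
[np.float64(3.9), np.float64(0.0), np.float64(-0.0), np.float64(-0.0), np.float64(0.01), np.float64(1.1)]
```

Emit:
drive_tool --motion '[[[1.1,0,0,0,0,0.3,-1],[2.1,0,0,0,0,0.6,-1],[3,0,0,0,0,0.9,-1],[4,0,0,0,0,1.1,-1],[4,0,0,0,0,1.1,-1]]]'

```text
time_s: 21.53
eef_pos: [0.6854, -0.0566, 0.0173]
orientation: [-174.5, 0.1, 21.2]
wrist_force: [-0.4, 0.5, 1.9]
width: 0.0159
```

Run:
```python
from look import *
app([4,0,0,0,0,1.1]); look(26)
rows([(a,-3.5,0.1665,-0.026,0) for a in (11,8,5,2)])
```

```text
meas-cmd mm [-0.7 -0.6 -0.9] rot [ 0.17 -0.06  0.15] F [-0.4  0.5  1.9] T [ 0.19 -0.11 -0.04] w 0.0159 t 21.5333
grip st [-0.1623 -0.0637  0.0116] tip st [ 0.0514 -0.0134  0.026 ] ang [13.21  1.43  3.47]
shank: tail-up slope deg 1.21 z at first 38.0 first st [-66.  -41.5  30.5] last [-111.6  -52.3   27.5]
[np.float64(-0.1), np.float64(0.2), np.float64(2.4), np.float64(-0.7), np.float64(-0.0), np.float64(0.0)]
[np.float64(-0.1), np.float64(0.5), np.float64(5.4), np.float64(-1.58), np.float64(-0.06), np.float64(0.01)]
[np.float64(-0.1), np.float64(0.8), np.float64(8.4), np.float64(-2.45), np.float64(-0.16), np.float64(0.02)]
[np.float64(-0.1), np.float64(1.0), np.float64(11.3), np.float64(-3.31), np.float64(-0.31), np.float64(0.03)]
```

View pics/s26.png

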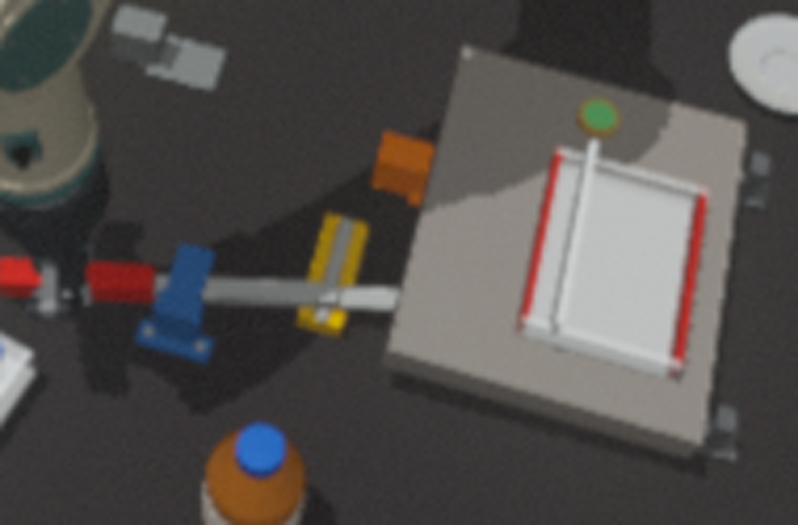

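Emit:
drive_tool --motion '[[[0,0.2,2.4,-0.7,0,0,-1],[0,0.5,5.4,-1.6,-0.1,0,-1],[0,0.8,8.4,-2.5,-0.2,0,-1],[0,1,11.4,-3.3,-0.3,0,-1],[0,1,11.4,-3.3,-0.3,0,-1]]]'

```text
time_s: 22.05
eef_pos: [0.6506, -0.0665, 0.0182]
orientation: [-174.7, 0.4, 9.7]
wrist_force: [-4.3, 0.4, 0.5]
width: 0.0159
```

Run:
```python
from look import *
app([0,1,11.4,-3.3,-.3,0]); look(27,scene=False)
rows([(a,-3.5,0.1665,-0.026,0) for a in (-2,-5,-8,-11)])
```

```text
meas-cmd mm [-3.7 -1.2 -0.3] rot [-0.01 -0.28  0.25] F [-4.3  0.4  0.5] T [-0.35  0.55  0.13] w 0.0159 t 22.05
grip st [-0.1672 -0.028   0.0125] tip st [ 0.0522 -0.0215  0.0262] ang [1.69 0.95 3.46]
shank: tail-up slope deg -6.61 z at first 39.6 first st [-68.4 -25.4  30.6] last [-115.4  -26.8   27.8]
[np.float64(-0.1), np.float64(0.4), np.float64(3.9), np.float64(-1.18), np.float64(-0.05), np.float64(0.04)]
[np.float64(-0.1), np.float64(0.7), np.float64(6.9), np.float64(-2.06), np.float64(-0.13), np.float64(0.04)]
[np.float64(-0.1), np.float64(1.0), np.float64(9.9), np.float64(-2.92), np.float64(-0.26), np.float64(0.06)]
[np.float64(-0.1), np.float64(1.2), np.float64(12.9), np.float64(-3.78), np.float64(-0.44), np.float64(0.07)]
```

View pics/w27.png

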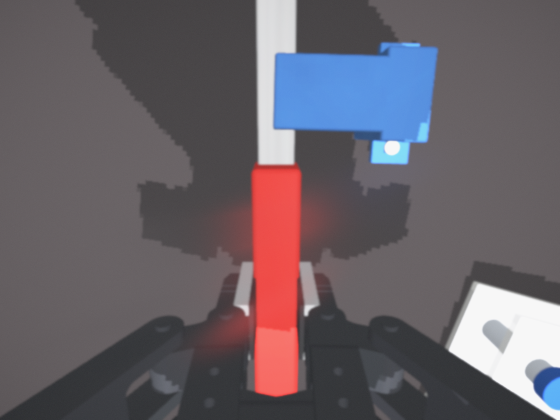

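Emit:
drive_tool --motion '[[[0,0.3,3.5,-1,-0.1,0,-1],[0,0.6,6.5,-1.9,-0.2,0,-1],[0,0.9,9.5,-2.8,-0.3,0.1,-1],[0,1.2,13,-3.8,-0.5,0.1,-1],[0,1.2,13,-3.8,-0.5,0.1,-1]]]'

```text
time_s: 22.52
eef_pos: [0.6125, -0.0685, 0.0177]
orientation: [-174.9, 0.3, -3.3]
wrist_force: [-3.6, -2.6, 1.3]
width: 0.0158
```

Run:
```python
from look import *
app([0,1.2,13,-3.8,-.5,0.1]); look(28)
rows([(-11,a,0.1665,-0.026,0) for a in (-2,-.5,1,2.5)])
```

```text
meas-cmd mm [-3.5 -1.7 -0.2] rot [-0.12 -0.25  0.16] F [-3.6 -2.6  1.3] T [-0.47  0.85  0.37] w 0.0158 t 22.5167
grip st [-0.164   0.0096  0.012 ] tip st [ 0.0514 -0.0333  0.0252] ang [-11.25   0.13   3.46]
shank: tail-up slope deg -2.52 z at first 30.2 first st [-67.3 -10.5  30.4] last [-113.3   -1.5   27.7]
[np.float64(-1.6), np.float64(0.0), np.float64(-0.1), np.float64(0.03), np.float64(0.01), np.float64(-0.46)]
[np.float64(-3.1), np.float64(0.1), np.float64(-0.1), np.float64(0.02), np.float64(-0.05), np.float64(-0.9)]
[np.float64(-4.6), np.float64(0.1), np.float64(-0.1), np.float64(0.02), np.float64(-0.12), np.float64(-1.33)]
[np.float64(-6.1), np.float64(0.1), np.float64(-0.1), np.float64(0.02), np.float64(-0.2), np.float64(-1.76)]
```

View pics/w28.png

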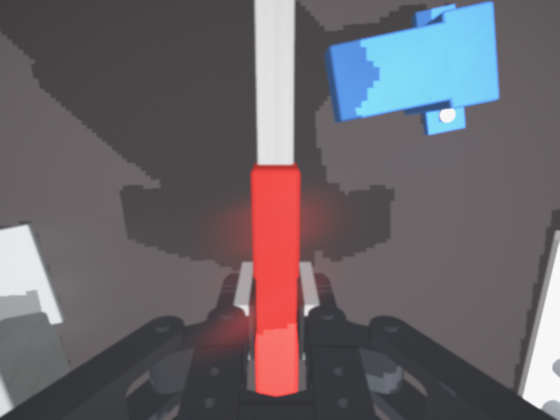

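View pics/s28.png

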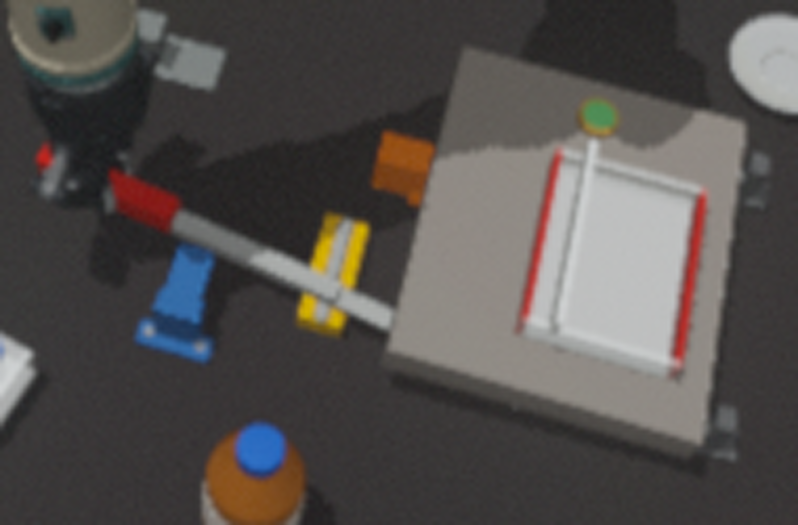

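Emit:
drive_tool --motion '[[[-1,0,0,0,-0.2,-0.3,-1],[-2.3,0,0,0,-0.3,-0.7,-1],[-3.5,0,0,0,-0.4,-1,-1],[-4.7,0,0,0,-0.4,-1.4,-1],[-6,0,0,0,-0.5,-1.7,-1]]]'

```text
time_s: 23.03
eef_pos: [0.6152, -0.0685, 0.036]
orientation: [178.8, 0.1, -3.2]
wrist_force: [-5.7, -9.3, 3.6]
width: 0.0156
```

Run:
```python
from look import *
app([-6,0,0,0,-.5,-1.7]); look(29,scene=False)
rows([(-11,a,0.1635,-0.026,0) for a in (4,6,8,10)])
```

```text
meas-cmd mm [-1.1 -5.1  0.6] rot [-0.45 -0.06  0.  ] F [-5.7 -9.3  3.6] T [-2.    1.21  0.77] w 0.0156 t 23.0333
grip st [-0.165   0.0071  0.0301] tip st [ 0.0506 -0.0352  0.019 ] ang [-11.1    0.28  -2.88]
shank: tail-up slope deg 2.35 z at first 38.3 first st [-66.7 -12.2  37.5] last [-112.7   -3.2   40.1]
[np.float64(-1.6), np.float64(0.1), np.float64(-0.1), np.float64(0.01), np.float64(-0.04), np.float64(-0.45)]
[np.float64(-3.6), np.float64(0.1), np.float64(-0.1), np.float64(0.01), np.float64(-0.12), np.float64(-1.02)]
[np.float64(-5.6), np.float64(0.1), np.float64(-0.1), np.float64(0.01), np.float64(-0.22), np.float64(-1.59)]
[np.float64(-7.6), np.float64(0.1), np.float64(-0.1), np.float64(0.0), np.float64(-0.34), np.float64(-2.15)]
```

Emit:
drive_tool --motion '[[[-1,0,0,0,0.2,-0.3,-1],[-2,0,0,0,0.2,-0.6,-1],[-3,0,0,0,0.1,-0.9,-1],[-4,0,0,0,0.1,-1.2,-1],[-5,0,0,0,0,-1.5,-1]]]'

```text
time_s: 23.5
eef_pos: [0.617, -0.0621, 0.0504]
orientation: [174.2, -0.0, -3.2]
wrist_force: [-0.6, -0.6, -2.6]
width: 0.0157
```

Run:
```python
from look import *
app([-5,0,0,0,0,-1.5]); look(30)
rows([(-11,a,0.1655,-0.026,0) for a in (8,10,12,13)])
```

```text
meas-cmd mm [0.7 1.1 0. ] rot [-0.04  0.06  0.03] F [-0.6 -0.6 -2.6] T [ 0.01 -0.05 -0.02] w 0.0157 t 23.5
grip st [-0.1594  0.0045  0.0445] tip st [ 0.0547 -0.0376  0.0159] ang [-11.1    0.41  -7.47]
shank: tail-up slope deg 6.53 z at first 44.9 first st [-59.2 -15.2  43.7] last [-105.    -6.3   50.3]
[np.float64(-0.6), np.float64(0.1), np.float64(-0.1), np.float64(0.01), np.float64(-0.01), np.float64(-0.11)]
[np.float64(-2.6), np.float64(0.1), np.float64(-0.1), np.float64(0.0), np.float64(-0.08), np.float64(-0.69)]
[np.float64(-4.6), np.float64(0.1), np.float64(-0.1), np.float64(-0.0), np.float64(-0.17), np.float64(-1.27)]
[np.float64(-5.6), np.float64(0.1), np.float64(-0.1), np.float64(-0.0), np.float64(-0.22), np.float64(-1.55)]
```

View pics/s30.png

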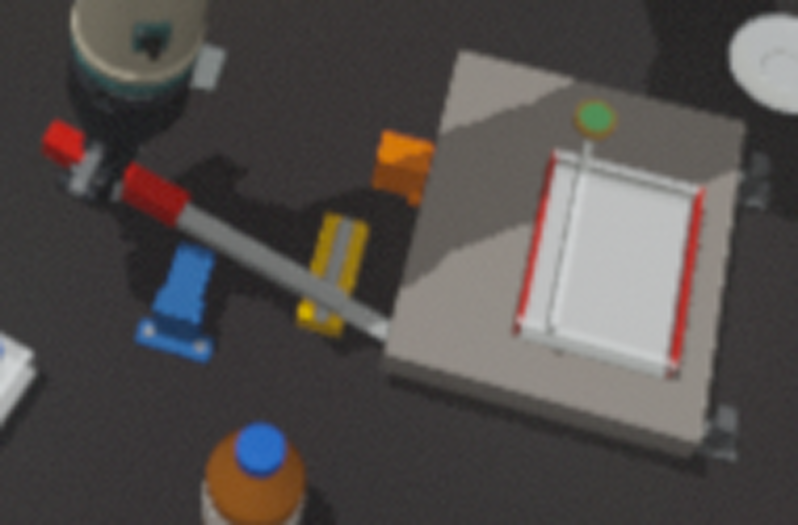

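Emit:
drive_tool --motion '[[[-1.5,0,0,0,0,-0.4,-1],[-2.6,0,0,0,-0.1,-0.7,-1],[-2.6,0,0,0,0.8,-0.7,-1],[-2.6,0,0,0,2,-0.8,-1],[-2.6,0,0,0,3.2,-0.9,-1]]]'

```text
time_s: 24.02
eef_pos: [0.6141, -0.0954, 0.0626]
orientation: [171.7, 0.1, -3.2]
wrist_force: [-0.6, 0.2, -1.6]
width: 0.0157
```

Run:
```python
from look import *
app([-2.6,0,0,0,3.2,-.9]); look(31)
```

```text
meas-cmd mm [-0.4 -1.3  0.1] rot [-0.01 -0.03  0.01] F [-0.6  0.2 -1.6] T [ 0.55 -0.03  0.02] w 0.0157 t 24.0167
grip st [-0.1922  0.012   0.0567] tip st [ 0.0204 -0.0298  0.0184] ang [-11.05   0.64 -10.02]
shank: tail-up slope deg 10.18 z at first 53.1 first st [-98.8  -6.7  53. ] last [-144.     2.3   61.4]
```

View pics/s31.png

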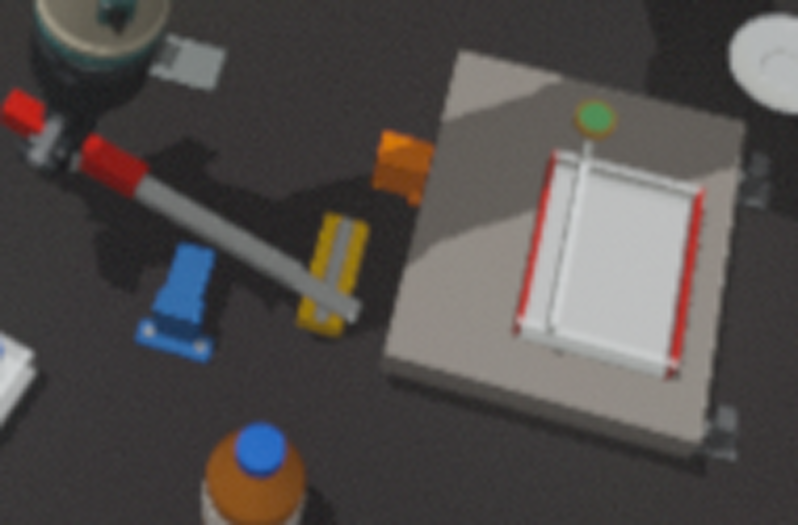

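```bash
cat >> b.py <<'E'
def lay(z):
    Rb=R.from_euler('z',92,degrees=True); return np.array([0.587,-0.335,z])+Rb.apply(OFF),Rb*B.inv()*M
E
python3 - <<'E'
from b import *
p,r=load(); chk(); t=lay(0.06); plan(t[0],t[1],p,r)
E
```

```text
meas-cmd mm [-0.7 -5.8  1.3] rot [-0.19  0.01  0.36] F [-0.5 -1.8 -0.7] T [ 0.21 -0.   -0.09] w 0.0158 t 24.1167
turn [10.03  0.36 -5.15] shift cm [-1.42 24.1   3.2 ] | dist 24.35 ang 11.3
```

Emit:
drive_tool --motion '[[[0,0,0,0,0.8,-1.2,-1],[1,0,-0.5,-0.1,3,-2.2,-1],[3,0,-1.5,-0.3,6.4,-2,-1],[5,0.1,-2.5,-0.6,10,-1.4,-1],[7,0.2,-3.5,-0.9,13.6,-0.6,-1]]]'

```text
time_s: 24.53
eef_pos: [0.5985, -0.2292, 0.0901]
orientation: [178.7, 0.0, 0.5]
wrist_force: [0.4, -0.7, -3.1]
width: 0.0158
```

Run:
```python
from b import *
app([7,.2,-3.5,-.9,13.6,-.6]); chk()
p,r=load(); t=lay(0.05); plan(t[0],t[1],p,r); tip()
```

```text
meas-cmd mm [ 0.3 -2.1  1.9] rot [-0.01  0.15 -0.12] F [ 0.4 -0.7 -3.1] T [-0.22 -0.07  0.06] w 0.0158 t 24.5333
turn [ 3.03  0.15 -1.65] shift cm [-1.18 10.81  3.49] | dist 11.42 ang 3.5
grip st [-0.3218  0.0458  0.0842] tip st [-0.104   0.0172  0.0726] ang [-7.48 -0.02 -3.04]
```

Emit:
drive_tool --motion '[[[1,0,-0.5,-0.3,3,0.8,-1],[2,0,-1,-0.7,6,1.8,-1],[3,0.1,-1.7,-1,9,2.7,-1],[3,0.1,-1.7,-1.2,10.8,3.5,-1],[3,0.1,-1.7,-1.2,10.8,3.5,-1]]]'

```text
time_s: 24.95
eef_pos: [0.5822, -0.3455, 0.0554]
orientation: [-178.7, 0.2, 1.5]
wrist_force: [-0.4, -0.3, -3.6]
width: 0.0155
```

Run:
```python
from look import *
app([3,.1,-1.7,-1.2,10.8,3.5]); manip.snapshot("top"); manip.snapshot("top"); chk(); p,r,s=cur(); print(abs(s["qvel"]).max()); save(p,r); look(32,scene=False)
w=manip.snapshot("wrist"); p,r,s=cur(); W=cloud(w,wristT(w,p,r))*1000
for rw in (30,90,150,190,250,300): print(rw,W[rw,273:280].mean(0).round(1))
t=lay(0.001); plan(t[0],t[1],p,r)
```

```text
meas-cmd mm [-1.7 -2.4  0.2] rot [-0.05 -0.06  0.21] F [ 0.1  1.  -3.9] T [-0.2  -0.06 -0.03] w 0.0155 t 25.05
2.713201024238341
meas-cmd mm [0. 0. 0.] rot [0. 0. 0.] F [ 0.1  1.  -3.9] T [-0.2  -0.06 -0.03] w 0.0155 t 25.05
grip st [-0.4278  0.0743  0.0501] tip st [-0.209   0.0508  0.0499] ang [-6.11  0.12 -0.08]
shank: tail-up slope deg 0.46 z at first 62.5 first st [-328.5   63.5   61.9] last [-375.4   68.5   62.3]
30 [ 582.6 -234.4   62.4]
90 [ 583.3 -254.4   62.4]
150 [ 584.1 -276.2   62.8]
190 [ 584.6 -289.1   74.8]
250 [ 585.4 -312.3   74.7]
300 [ 586.1 -333.1   75.3]
turn [-0.01  0.04  0.07] shift cm [0.01 0.23 4.94] | dist 4.95 ang 0.1
```

View pics/w32.png

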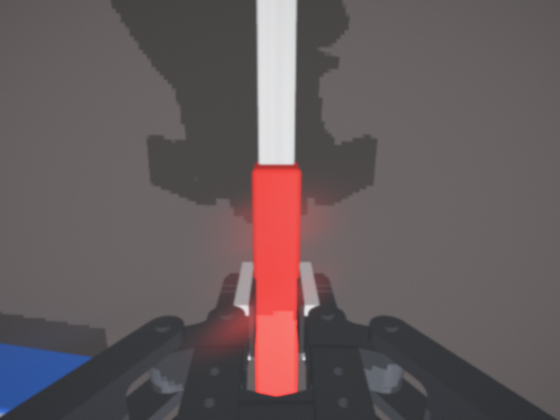

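Emit:
drive_tool --motion '[[[0,0,0,0,0.1,1.2,-1],[0,0,0,0,0.1,2.5,-1],[0,0,0,0,0.1,3.7,-1],[0,0,0,0,0.1,4.5,-1],[0,0,0,0,0.1,4.7,-1]]]'

```text
time_s: 25.57
eef_pos: [0.5849, -0.3342, 0.006]
orientation: [-178.2, 0.3, 2.1]
wrist_force: [-1.0, 0.7, -3.6]
width: 0.016
```

Run:
```python
from look import *
app([0,0,0,0,.1,4.7]); manip.snapshot("top"); chk(); tip()
```

```text
meas-cmd mm [ 0.2  3.4 -2.4] rot [ 0.15 -0.14 -0.21] F [ 0.  -0.  -2.9] T [-0.25 -0.01  0.01] w 0.0157 t 25.6167
grip st [-0.4241  0.0736  0.0008] tip st [-0.2053  0.051   0.0011] ang [-5.9   0.25  0.07]
```

Emit:
drive_tool --motion '[[[0,0,0,0,0,0.1,-1],[0,0,0,0,0,0.1,-1],[0,0,0,0,0,0.1,-1],[0,0,0,0,0,0.1,-0.6],[0,0,0,0,0,0.1,-0.2]]]'

```text
time_s: 26.03
eef_pos: [0.5868, -0.3361, 0.0086]
orientation: [-178.4, 0.0, 2.0]
wrist_force: [-0.1, -0.6, -0.0]
width: 0.0278
```

Emit:
drive_tool --motion '[[[0,0,0,0,0,0,0],[0,0,0,0,0,0,0],[0,0,0,0,0,-1.5,0],[0,0,0,0,0,-4,0],[0,0,0,0,0,-7,0]]]'

```text
time_s: 26.45
eef_pos: [0.5855, -0.3373, 0.0781]
orientation: [-178.3, 0.2, 2.0]
wrist_force: [-0.1, -1.1, 0.0]
width: 0.0426
```

Emit:
drive_tool --motion '[[[0,0,0,0,0,-3,0],[0,0,0,0,0,-6,0],[0,0,0,0,1,-9,0],[0,0,0,0,2,-12,0],[0,0,0,0,2,-12,0]]]'

```text
time_s: 26.87
eef_pos: [0.5897, -0.3671, 0.2061]
orientation: [-178.9, -0.5, 1.9]
wrist_force: [-0.7, -1.1, 0.2]
width: 0.0427
```

Run:
```python
from look import *
manip.snapshot("top"); chk()
s=manip.snapshot("scene"); cv2.imwrite("pics/s33.png",cv2.resize(s["image"][120:330,150:440],None,fx=2.7,fy=2.7,interpolation=cv2.INTER_CUBIC))
t=manip.snapshot("top"); cv2.imwrite("pics/t33.png",t["image"])
import pickle; pickle.dump({"scene":s,"top":t},open("s33.pkl","wb"))
P=cloud(t)*1000; H=hsv(t); red=blob(((H[...,0]<5)|(H[...,0]>175))&(H[...,1]>150)&(H[...,2]>90),(362,194)); q=P[red]; print("handle z",np.percentile(q[:,2],[10,50,90]),q.mean(0))
# slab tilt from top & scene: plane fit on slab grey surface
for n,im in (("scene",s),("top",t)):
    P=cloud(im); m=np.zeros(P.shape[:2],bool); st=P.reshape(-1,3)-np.r_[F,0]; X=(st@X3).reshape(m.shape); Y=(st@Y3).reshape(m.shape)
    m=(X>.05)&(X<.105)&(Y>-.05)&(Y<.16)&(P[...,2]>.035)&(P[...,2]<.07)
    m|=(X>.05)&(X<.235)&(Y>.135)&(Y<.165)&(P[...,2]>.035)&(P[...,2]<.07)
    k=np.linalg.lstsq(np.c_[X[m],Y[m],np.ones(m.sum())],P[...,2][m],rcond=None)[0]; print(n,m.sum(),"dz/dx",k.round(4),"front top z",(k[0]*.045+k[1]*.055+k[2]).round(4))
```

```text
meas-cmd mm [  3.8 -26.9 194. ] rot [-0.35  0.45 -0.08] F [-0.3  0.9 -0.3] T [-0.01  0.04  0.02] w 0.0427 t 26.9167
handle z [19.77929169 22.68587854 25.52074412] [ 585.78082122 -332.72771552   24.89383979]
scene 1717 dz/dx [0.0055 0.0011 0.0524] front top z 0.0527
top 2085 dz/dx [0.0066 0.0018 0.0531] front top z 0.0535
```

View pics/s33.png

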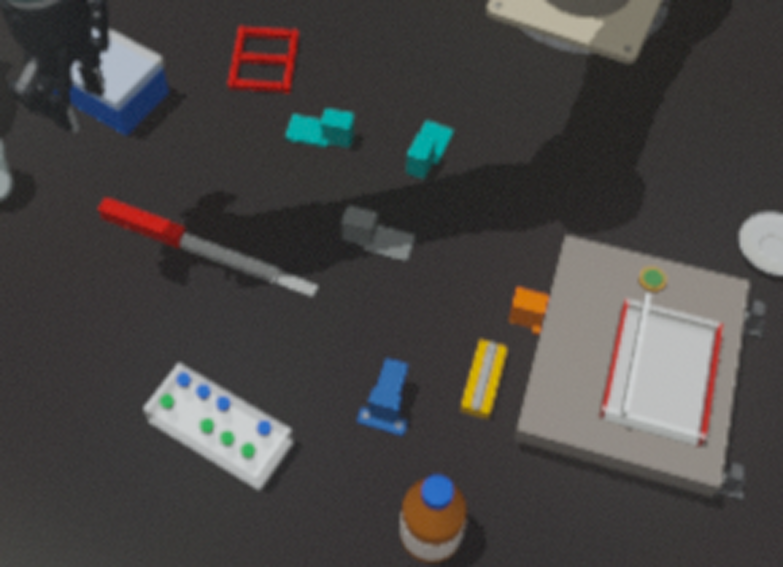

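View pics/t33.png

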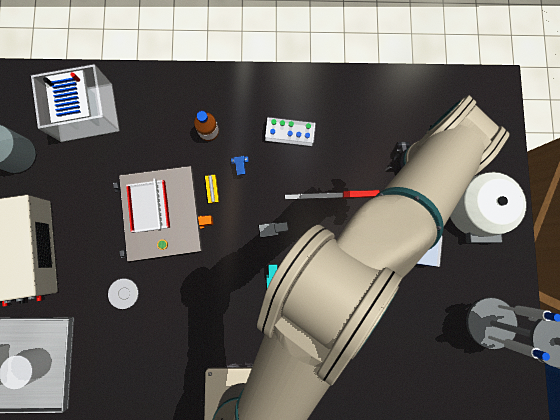

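Run:
```python
from b import *
import pickle
for f in ("s0.pkl","s33.pkl"):
  for n,im in pickle.load(open(f,"rb")).items():
    P=cloud(im); st=P.reshape(-1,3)-np.r_[F,0]; sh=P.shape[:2]; X=(st@X3).reshape(sh); Y=(st@Y3).reshape(sh)
    m=(X>.05)&(X<.105)&(Y>-.05)&(Y<.16)&(P[...,2]>.035)&(P[...,2]<.07)
    m|=(X>.05)&(X<.235)&(Y>.135)&(Y<.165)&(P[...,2]>.035)&(P[...,2]<.07)
    k=np.linalg.lstsq(np.c_[X[m],Y[m],np.ones(m.sum())],P[...,2][m],rcond=None)[0]; print(f,n,m.sum(),k.round(4),"front",(k[0]*.045+k[1]*.055+k[2]).round(4))
plan([0.512,0.06,0.14],Rtool(8))
```

```text
s0.pkl scene 1713 [0.0524 0.0018 0.0413] front 0.0438
s0.pkl top 2091 [0.0531 0.0028 0.0421] front 0.0446
s33.pkl scene 1717 [0.0055 0.0011 0.0524] front 0.0527
s33.pkl top 2085 [0.0066 0.0018 0.0531] front 0.0535
turn [-1.65 -0.07 -6.  ] shift cm [ -6.06 -42.17   7.04] | dist 43.18 ang 6.2
```

Emit:
drive_tool --motion '[[[0,0,-1,-0.5,-3,0,0],[0,0,-2,-1,-6.8,0,0],[-0.5,0,-3,-1.6,-10.6,0,0],[-0.8,0,-4,-2.2,-14.4,0,0],[-1,0,-5,-2.8,-18.2,0,0]]]'

```text
time_s: 27.43
eef_pos: [0.5515, -0.1775, 0.2012]
orientation: [-179.2, 0.1, 7.1]
wrist_force: [0.1, 0.7, 0.3]
width: 0.0429
```

Emit:
drive_tool --motion '[[[0,0,0,-0.6,-3.8,0.5,0],[0,0,0,-1.2,-7.6,1.5,0],[0,0,0,-1.8,-11.4,2.5,0],[0,0,0,-2.4,-15.2,3.5,0],[0,0,0,-2.4,-18,3.5,0]]]'

```text
time_s: 27.85
eef_pos: [0.5024, -0.0001, 0.167]
orientation: [-179.2, 0.4, 7.2]
wrist_force: [-0.2, 0.2, 0.1]
width: 0.0423
```

Run:
```python
from b import *
from station import manip
manip.snapshot("top");manip.snapshot("top")
p,r,s=cur(); print(p,abs(s["qvel"]).max()); w=manip.snapshot("wrist"); T=wristT(w,p,r)
cv2.imwrite("pics/w34.png",w["image"])
W=cloud(w,T); H=hsv(w); o=(H[...,0]>4)&(H[...,0]<20)&(H[...,1]>150)&(H[...,2]>60); o=blob(o,(270,200)); 
ys,xs=np.where(o); print(xs.min(),xs.max(),ys.min(),ys.max())
c=int(np.median(xs))
for rw in range(ys.min()-8,ys.max()+4,2): print(rw,(w2st(W[rw,c])*1000).round(1),(w2st(W[rw,c+25])*1000).round(1))
a=w["image"][max(0,ys.min()-40):ys.max()+30,c-70:c+70]; cv2.imwrite("pics/w34c.png",cv2.resize(a,None,fx=5,fy=5,interpolation=cv2.INTER_CUBIC))
```

```text
[0.50443138 0.00272067 0.16784786] 4.037107621532636
275 322 32 88
24 [46.1 91.6 52.6] [45.8 75.4 53.4]
26 [44.8 91.6 53.1] [44.7 75.3 53. ]
28 [44.4 91.3 48.7] [44.5 74.6 47.8]
30 [44.5 90.9 41.4] [44.6 73.7 40.6]
32 [43.7 90.7 38.9] [44.5 72.9 34. ]
34 [42.3 90.8 40.3] [44.6 71.8 25.4]
36 [41.4 90.7 37.9] [47.7 68.5 -1.2]
38 [39.8 90.7 39.7] [46.1 68.7  0.1]
40 [38.5 90.7 39.9] [44.7 68.6 -0.1]
42 [37.4 90.7 39.1] [43.4 68.4 -1.3]
44 [35.9 90.8 40.7] [41.7 68.5  0.1]
46 [34.8 90.7 39.4] [40.1 68.6  1. ]
48 [33.4 90.7 40.3] [38.9 68.4 -0.4]
50 [32.3 90.6 39.4] [37.4 68.3 -0.5]
52 [31.  90.6 38.9] [35.9 68.3 -0.5]
54 [29.6 90.6 39.8] [34.5 68.2 -0.5]
56 [28.2 90.7 41. ] [32.6 68.5  2.2]
58 [27.  90.6 40.5] [31.4 68.2  0.5]
60 [25.7 90.6 40.2] [29.9 68.1  0. ]
62 [24.3 90.6 40.9] [28.4 68.1  0.1]
64 [23.1 90.5 39.8] [26.9 68.   0.2]
66 [21.7 90.6 40.9] [25.4 68.1  0.6]
68 [20.5 90.5 39.8] [23.9 68.   0.2]
70 [19.1 90.5 40.3] [22.4 67.9  0.2]
72 [17.8 90.5 40.3] [20.8 67.9  0.8]
74 [16.6 90.4 39.5] [19.3 67.9  0.9]
76 [15.2 90.4 39.5] [17.9 67.6 -1. ]
78 [13.9 90.4 39.9] [16.3 67.8  0.7]
80 [12.4 90.5 41.5] [14.7 67.8  1.5]
82 [11.2 90.4 39.5] [13.2 67.6  0.2]
84 [ 9.8 90.4 40. ] [11.7 67.6  0.7]
86 [ 8.6 90.2 37.4] [10.1 67.5  0.1]
88 [ 8.5 88.4  7.1] [ 8.6 67.4 -0.6]
90 [ 7.2 88.  -0.2] [ 7.1 67.2 -1.2]
```

View pics/w34.png

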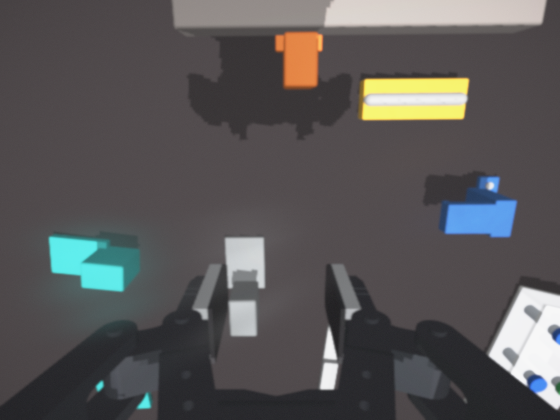

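View pics/w34c.png

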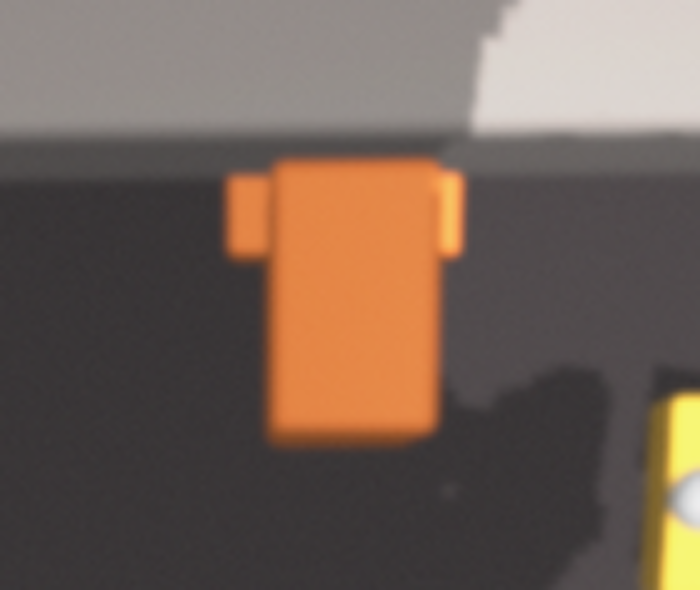

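```bash
python3 -c "
from station import manip
print(manip.sense()['time_s']); print(manip.close_job())"
```

```text
28.0
the job is handed in; nothing more can be done
None
```

The slab now rests on the orange shim, the bar lies flat on the bench clear of the slab, block and hook, and I handed the job in at 28 s of the 72 s allowed. The hand-in gives no verdict, so what follows is from my own checks.

**What I did:**
- I levered the slab up with the red-handled bar over the ridge, parked the bar under the blue hook and let it go. It held the slab up by itself.
- I slid the orange shim under the foot until it touched the slab, at about 6 N on the wrist. The limit is 15 N.
- I took the bar back out of the hook, let the slab down onto the shim, and laid the bar where I had found it.

**Last checks:**
- **Slab:** the depth images put the tilt at about 0.047 rad from the change in slope and 0.048 rad from the front edge's rise of about 9 mm. The allowed range is 0.0425 to 0.0535.
- **Shim:** the shoulder is within about 1 mm of the slab's edge and about 1 mm from the foot's centre line.
- **Bar:** the handle's top is about 23 to 25 mm above the bench, which matches lying flat.
- **Labware:** the spare shim and the other labware visible in the last pictures had not moved.

**What disagreed or went less smoothly:**
- The camera views disagreed by up to 5 mm on how far the bar's tip reached under the slab.
- One lift-and-carry move stopped about 17 mm short because of the speed limit, and I corrected it before putting the tip under the slab.
- While I was lowering the slab the bar stuck for a moment, at about 11 N sideways on the wrist, and then came free.
- I could not measure the contact force between shim and slab or between bar and hook directly.

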